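Free the framed photograph and stand it up

ROBOT

A 6-joint arm with a two-finger parallel gripper is mounted at the origin on the work surface. World frame = base frame: x ahead of the robot, y to its left, z up, the work surface at z = 0. Lengths are in m, angles in rad, forces in N, time in s.
With the tool pointing down it reaches from about 0.3 to 0.775 m from the base axis. Payload 14.6 kg.
Tool frame: the origin (TCP) lies at the centre of the arm's flange, where the gripper is bolted on; the fingertips stand 199 mm ahead of it and the grasp point (between the pads) lies 180 mm ahead of it; z points along the fingers, y is the line along which they close (so a half turn about z gives the same grasp; the last joint's range is limited). The gripper opens to 94 mm and grips with 3 to 60 N. Pads are 16 mm wide; open, the fingers measure 119 mm over their backs; the gripper's body (75 mm by 177 mm) begins 78 mm behind the grasp point.
Start: joints at [-1.412, 0.3, 1.521, -0, 1.321, -0.067], TCP at [0.123, -0.536, 0.405] pointing down, gripper open.
Joint ranges: [-3.03, 3.03], [-0.79, 2.21], [0.23, 2.52], [-1.04, 4.18], [0, 3.07], [-2.55, 2.55]. Speed limits (rad/s): [2.22, 2.22, 2.57, 3.14, 3.14, 3.14].

INTERFACE

Orientations are given as [roll, pitch, yaw] about the fixed x, y, z axes, in that order (R = Rz(yaw) Ry(pitch) Rx(roll)).
In Python, from station import ctrl gives the robot as it stands. The module is installed in compiled form; this text tells all that it offers.
- The arm moves only by the tool servo_tool, never from a script. Its argument "motion" is a list of rows, each a list of 5 numbers: the closure, from 0 (fully open) to 1 (shut), then the shift along the world's x, y, z in cm, then the turn about the world's z in degrees. A call has 1 to 20 rows; each row is the pose to reach, as a shift and turn from the pose commanded when the call began; what a row does not reach only later rows make up. A row lasts 1/8 s, in which the tool goes at most 62.5 mm and 10.7 degrees, less where a joint would pass 70% of its speed; a pose out of reach is approached as far as the arm can. A call with a gripper value outside its range is refused whole. The fingers move at their own pace and stop on an object; "squeeze" is the grip in N (left out, the last holds). Time passes only in rows, so rows that repeat a pose let the fingers close. It gives the time, the measured TCP pose, the force, the opening and the grip force at its end, in the units of the state.
- ctrl.get_obs(): the state, without advancing time (a new reading comes with each control period).
- ctrl.camera(name): name is "side" or "top"; returns a dict with "image" (420x560x3 uint8, red, green, blue), "fx", "fy", "cx", "cy" (pixels), "camera_from_world" (4x4, takes a point from world to camera coordinates). Camera axes: x right, y up, looking along -z (the intrinsics and any distortion apply to the point x, -y, -z); pixel columns grow to the right and rows downward; lengths in m; the calibration is good to about 2 mm. A picture is of the moment at which its call begins. There is no depth.
- ctrl.hand_in(): hands the job in; it is judged then, once.
The state is a dict: "time_s": time; "qpos": joint angles; "joint_vel": joint speeds; "tau": joint torques, N m; "ee_pos": TCP position; "eef_rot": TCP orientation; "force": force on the tool from outside, world axes, zero at the start; "moment": the same for the moment, N m; "grip_width": finger opening in m; "grip_force": force on a finger pad.
Only numpy, scipy, OpenCV 4.12 (cv2) and the standard library are available. Lean on these libraries where they do the work, as an engineer would, in place of code of your own. Each camera call takes 0.05 s, during which the arm holds its last target. There are 200 camera calls.

TASK

The photo frame lies face down in the sloping wooden rest, under a screw clamp. First unscrew the clamp's round brass knob all the way up to its stop, then unfold the leg on the frame's back fully, and after that take the frame out and stand it gently on the stone slab, leaning on its own leg, wholly on the slab. Leave the other things on the desk where they are and let go of everything.

Things in the scene. Friction and masses are not known exactly. Their poses are not given: they have to be found in the camera images.
- rest: Fixed wooden rest on a base 200 x 180 x 16 mm. Origin at table height below the middle of its bed's width, 125 mm from the base's near end; x along the bed, z up. A bed plank 44 mm wide rises at 38 degrees from level towards +x, foot near the robot. In the rest's axes: up-slope direction u = (cos38, 0, sin38), bed's normal n = (-sin38, 0, cos38).
- bed_foot (a point): Middle of the bed's foot, on the bed's surface, at (-0.100, 0, 0.040) in the rest's frame. The frame lies on the bed between two 44 mm wide stops that stand 6 mm above the bed: one at its bottom end, inner face here, one at its top end, inner face 182.5 mm along u, outer face 192.5 mm, where the bed ends. The frame overhangs the plank by 9 mm at both sides.
- bar_toe (a point): Middle of the toe of the brass clamp bar, on its underside: 90 mm along u from bed_foot, 21 mm to +y. The bar (24 mm along u, 8 mm thick) runs 98 mm to +y, rises with the knob along n, and covers the frame's +y side edge by 10 mm, so the frame cannot be lifted over the stops. Screwed down, it lies 0 to 1.5 mm above the frame's back; at the stop 13 mm above it.
- knob_grip (a point): Point on the axis of a fluted round brass knob, 40 mm diameter, 34 mm tall, on the clamp bar beside the frame: 90 mm along u from bed_foot and 90 mm to +y, axis along n. The point lies 20 mm above the knob's underside, 14 mm below its top, and 26 mm above the clamp bar's top (between knob and bar is a collar 22 mm across); with the knob at 0 it is 54 mm above the bed.
- knob (a joint): Turn of the knob in rad: grows as it is unscrewed, anticlockwise seen when looking down on the knob. Starts between 0 and 0.8, stops at 8.0 (a turn and a quarter). Knob and clamp bar rise together along n by 1.65 mm per rad (10 mm a turn). Friction 0.06 N m; it stays where it is left.
- frame: Loose photo frame, a slab 62 mm wide (its y), 20 mm thick (its x), 180 mm tall (its z, bottom to top end), 0.2 to 0.35 kg. Origin: centre of the bottom end, mid-thickness. Picture on its +x face, back on its -x face. At the start it lies picture down on the bed, its z along u, its -x along n. It can be held by its two long side edges, 62 mm apart.
- leg_hinge (a point): Middle of the hinge of the leg on the frame's back: 130 mm from the frame's bottom end, 5 mm behind its back face; hinge axis along the frame's y.
- leg_end (a point): Middle of the leg's free end. The leg is a wooden strut 24 mm wide (along the frame's y), 10 mm thick, 125 mm long from the hinge, with a brass end; folded, it lies flat on the frame's back, end towards the frame's bottom, 5 mm short of it. It can be held by its sides, 24 mm apart.
- leg (a joint): Opening of the leg in rad: 0 folded on the back, grows as its end swings away from the back, stops at 0.55 (fully unfolded). Friction 0.05 N m holds it where it is left. With the leg at its stop and bottom edge and leg end on a level surface, the frame leans back by about 0.30 rad from upright.
- slab: Fixed square stone slab 170 x 170 x 10 mm; origin: centre of its underside. To the left or to the right of the rest.
- books: Fixed: two books, 150 x 170 mm, 46 mm high in all, on the other side of the rest; origin: centre of their underside.
- pencil_cup: Bystander, loose, leave alone: round pencil pot 72 mm across, 95 mm tall, pencils to 165 mm; origin: centre of its underside.
- ink_jar: Bystander, loose, leave alone: round glass jar 56 mm across, 65 mm tall; origin: centre of its underside.
- paperweight: Bystander, loose, leave alone: green glass dome 68 mm across, 36 mm tall; origin: centre of its underside.
- glasses_case: Bystander, loose, leave alone: spectacle case 55 x 150 x 34 mm, long along its y; origin: centre of its underside.
- stapler: Bystander, loose, leave alone: stapler 35 x 130 x 46 mm, long along its y; origin: centre of its underside.
- mug: Bystander, loose, leave alone: white mug 78 mm across, 90 mm tall, handle at its +y; origin: centre of its underside.
- clock: Bystander, loose, leave alone: wooden desk clock 50 x 85 x 90 mm, dial on its +x side; origin: centre of its underside.

How it is judged:
On the way, in this order (a step that is already met when the one before it is completed fails the run):
1. the clamp's knob is unscrewed to its stop (within 0.6 rad) while the frame still lies in the rest (value of joint knob above 7.4 rad and distance of frame from where it was at the start of the episode below 0.03 m), for 0.2 s.
2. the leg is unfolded (over 0.45 of its 0.55 rad) (value of joint leg above 0.45 rad), for 0.2 s.
3. the frame is clear of the rest, the leg still unfolded (contact force between frame and rest below 0.01 N and distance of frame from where it was at the start of the episode above 0.08 m and value of joint leg above 0.4 rad), for 0.1 s.
At the end, for the whole second after the job is handed in: The frame stands on the slab on its bottom edge and its leg's end, both over the slab (within 80 mm of its centre lines) and within about 15 mm of its surface, leaning back 7 to 28 degrees, leg unfolded over 0.45 rad, at rest; the clamp's knob is still unscrewed (over 7 rad) (x of frame in the frame of slab between -0.08 and 0.08 m and y of frame in the frame of slab between -0.08 and 0.08 m and x of leg_end in the frame of slab between -0.08 and 0.08 m and y of leg_end in the frame of slab between -0.08 and 0.08 m and z of frame in the frame of slab between 0.006 and 0.024 m and z of leg_end in the frame of slab below 0.024 m and angle between frame's own z axis and vertical between 0.12 and 0.5 rad and value of joint leg above 0.45 rad and contact force between frame and slab above 0.5 N and value of joint knob above 7 rad and linear speed of frame below 0.02 m/s and angular speed of frame below 0.1 rad/s); the robot touches nothing.
It fails at once if a bystander is moved by more than 40 mm (distance of any of pencil_cup, ink_jar, paperweight, glasses_case, stapler, mug, clock from where it was at the start of the episode above 0.04 m).
It fails at once if the frame is slammed on the slab (over 60 N) (contact force between frame and slab above 60 N).
It also fails if it takes over 72 s, if anything falls off the work surface, if the arm or the gripper's body presses on something with over 40 N, if the wrist force passes 120 N, or if a joint passes its speed limit or range.

## Working session

There is one attempt and no reset: what is moved stays moved. The work goes in short steps, Python scripts to look and compute and a tool call to move; the robot and the scene stay as the last step left them, time stands still between calls to the robot, and variables do not carry over. Pictures are saved under pics/ and viewed, at most 10 in all, crops included, and the job is handed in when it is done.

Besides the shell and the picture viewer there is one more tool, called in YAML: its name, and indented under it one key for each argument. servo_tool: Moves the arm, as the interface text tells. Its arguments: {"type":"object","properties":{"motion":{"type":"array","items":{"type":"array","items":{"type":"number"}}},"squeeze":{"type":"number"}},"required":["motion"]}

```bash
mkdir -p pics; python3 - <<'E'
from station import ctrl
import cv2,numpy as np
o=ctrl.get_obs(); print({k:np.round(v,3).tolist() for k,v in o.items()})
for n in("top","side"):
    c=ctrl.camera(n); cv2.imwrite(f"pics/{n}0.png",c["image"][:,:,::-1]); np.save(f"pics/{n}T.npy",c["camera_from_world"])
    print(n,c["fx"],c["fy"],c["cx"],c["cy"],[k for k in c]); print(np.round(c["camera_from_world"],4).tolist())
E
```

```text
{'time_s': 0.0, 'qpos': [-1.412, 0.301, 1.522, -0.0, 1.321, -0.067], 'joint_vel': [-0.002, 0.001, 0.001, 0.0, -0.002, -0.0], 'tau': [-0.003, -53.181, -35.274, 0.071, 0.024, -0.0], 'ee_pos': [0.123, -0.536, 0.404], 'eef_rot': [-3.14, -0.0, 0.226], 'force': [-0.482, 1.125, -0.162], 'moment': [0.044, 0.022, 0.019], 'grip_force': 0.0, 'grip_width': 0.094}
top 454.8969318954909 454.8969318954909 280.4142660422601 215.8949551342502 ['image', 'fx', 'fy', 'cx', 'cy', 'camera_from_world']
[[0.0125, -0.9994, 0.0333, -0.0237], [0.9969, 0.015, 0.077, -0.567], [-0.0774, 0.0322, 0.9965, -1.1043], [0.0, 0.0, 0.0, 1.0]]
side 456.8367205863726 456.8367205863726 273.80323903616994 194.61017417881948 ['image', 'fx', 'fy', 'cx', 'cy', 'camera_from_world']
[[0.9436, -0.3302, -0.0229, -0.5111], [0.1947, 0.4975, 0.8453, -0.1868], [-0.2677, -0.8021, 0.5338, -0.8723], [0.0, 0.0, 0.0, 1.0]]
```

View pics/top0.png

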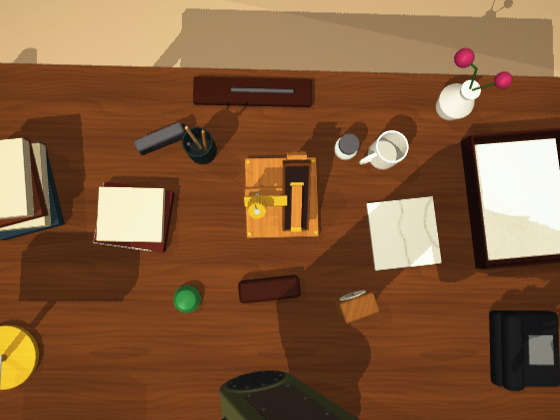

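View pics/side0.png

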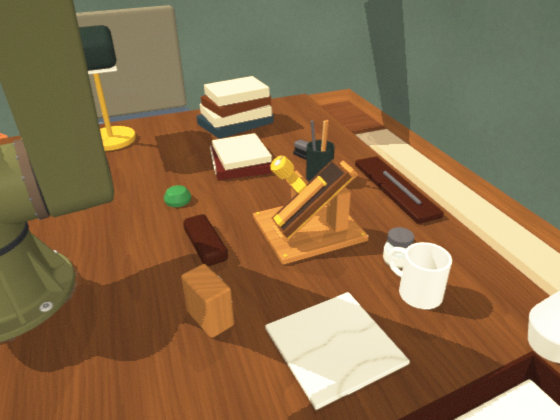

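```bash
cat > h.py <<'E'
import numpy as np, cv2
from scipy.optimize import least_squares
K={"top":(454.897,280.414,215.895),"side":(456.837,273.803,194.610)}
T={n:np.load(f"pics/{n}T.npy") for n in K}
def proj(n,P):
    P=np.atleast_2d(P); q=P@T[n][:3,:3].T+T[n][:3,3]; f,cx,cy=K[n]
    return np.c_[cx+f*q[:,0]/-q[:,2], cy-f*q[:,1]/-q[:,2]]
def place(p,L):
    L=np.atleast_2d(L); c,s=np.cos(p[2]),np.sin(p[2])
    return np.c_[p[0]+c*L[:,0]-s*L[:,1], p[1]+s*L[:,0]+c*L[:,1], L[:,2]]
def fit(p0,obs):
    r=least_squares(lambda p:np.concatenate([(proj(n,place(p,L))-px).ravel() for n,L,px in obs]),p0,loss="soft_l1",x_scale=[.01,.01,.05])
    return r.x,np.round(r.fun,1)
S38,C38=np.sin(np.radians(38)),np.cos(np.radians(38))
def unp(u,y,n): return [-.1+u*C38-n*S38, y, .04+u*S38+n*C38]
E
python3 - <<'E'
from h import *
s=[[ .085,.085,.01],[.085,-.085,.01],[-.085,-.085,.01],[-.085,.085,.01]]
ps,r=fit([.52,-.27,0],[("top",s,[[367,203],[433,197],[441,262],[375,270]]),("side",s,[[350,296],[407,354],[318,400],[266,330]])]);print(ps,r)
b=[[.075,.09,.016],[.075,-.09,.016],[-.125,-.09,.016],[-.125,.09,.016]]
pr,r=fit([.6,0,0],[("top",b,[[246,158],[316,157],[320,236],[247,237]]),("side",b[1:],[[366,234],[291,257],[254,214]])]);print(pr,r)
np.save("p.npy",[ps,pr])
L=[([unp(0,-.031,20e-3),unp(.18,-.031,.02),unp(.18,.031,.02),unp(0,.031,.02)],(0,255,0)),
([unp(.005,-.012,.03),unp(.13,-.012,.03),unp(.13,.012,.03),unp(.005,.012,.03)],(255,0,0)),
([unp(.09+.02*np.cos(a),.09+.02*np.sin(a),.068) for a in np.arange(0,6.3,.3)],(0,0,255)),
([unp(.078,.021,.028),unp(.078,.119,.028),unp(.102,.119,.028),unp(.102,.021,.028)],(255,255,0)),(b,(255,0,255))]
out=[]
for n,(x,y,w,h) in {"top":(230,145,130,105),"side":(240,140,160,125)}.items():
    im=cv2.imread(f"pics/{n}0.png"); k=390/w
    c=cv2.resize(im[y:y+h,x:x+w],None,fx=k,fy=k,interpolation=cv2.INTER_CUBIC); d=c.copy()
    for pts,col in L:
        q=((proj(n,place(pr,pts))-[x,y]+.5)*k).astype(int); cv2.polylines(d,[q],True,col,1)
    out.append(np.vstack([cv2.resize(c,(390,295)),cv2.resize(d,(390,295))]))
cv2.imwrite("pics/ov.png",np.hstack(out))
E
```

```text
[ 0.53226889 -0.32827679  0.12686757] [-0.6 -0.7 -0.7 -2.   0.7 -0.2  0.1 -0.4 -1.7 -5.7  3.6  4.8 -1.1  5.2
 -0.8 -6.5]
[ 0.64197685 -0.01873134  0.04598743] [-1.  -0.3  0.5 -1.1 -0.4 -0.9  0.2  0.5  3.5  0.7 -8.1  2.1 -1.4 -1.7]
```

View pics/ov.png

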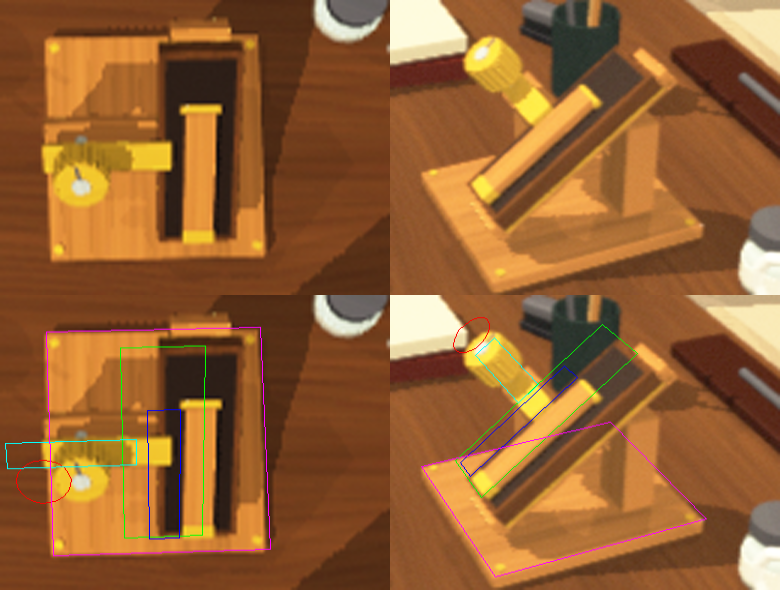

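```bash
python3 - <<'E'
from h import *
t=lambda a:np.array(a)/3.+[230,145]-.5
s=lambda a:(np.array(a)-[390,0])/2.4375+[240,140]-.5
F=[unp(.18,.031,.02),unp(.18,-.031,.02),unp(0,.031,.02),unp(0,-.031,.02)]
G=[unp(.005,.012,.03),unp(.005,-.012,.03)]
B=[unp(.102,.021,.0285),unp(.078,.021,.0285)]
Kn=[unp(.09,.09,.0685)]
b=np.array([[.075,.09,.016],[.075,-.09,.016],[-.125,-.09,.016],[-.125,.09,.016]])
obs=[("top",F,t([[167,52],[240,57],[160,240],[237,238]])),("top",G,t([[183,241],[214,242]])),("top",B,t([[172,142],[172,170]])),("top",Kn,t([[81,187]])),
("side",Kn,s([[483,50]])),("side",F[:1],s([[613,50]])),("side",G,s([[470,185],[490,204]]))]
def f(v):
    r=[(proj(n,place(v[:3],L))-px).ravel() for n,L,px in obs]
    r.append((proj("top",place(v[:3],b+[0,v[3],0]))-[[246,158],[316,157],[319.5,236],[247,237]]).ravel())
    r.append((proj("side",place(v[:3],(b+[0,v[3],0])[1:]))-s([[702,228],[494,290],[422,173]])).ravel())
    return np.concatenate(r)
r=least_squares(f,[.64,-.045,.03,.028],loss="soft_l1",x_scale=[.01,.01,.05,.01]);print(r.x,np.round(r.fun,1))
v=r.x; ps=np.load("p.npy")[0]
im=cv2.imread("pics/side0.png"); 
# slab refine in overlay
L=[(v,F[:2]+F[:1:-1]),(v,[unp(.09+.02*np.cos(a),.09+.02*np.sin(a),.0685) for a in np.arange(0,6.3,.3)]),(v,b+[0,v[3],0]),
 (ps,[[ .085,.085,.01],[.085,-.085,.01],[-.085,-.085,.01],[-.085,.085,.01]])]
out=[]
for n,(x,y,w,h) in {"top":(230,140,220,165),"side":(240,140,180,270)}.items():
    im=cv2.imread(f"pics/{n}0.png"); k=2
    c=cv2.resize(im[y:y+h,x:x+w],None,fx=k,fy=k,interpolation=cv2.INTER_CUBIC)
    for p,pts in L: cv2.polylines(c,[((proj(n,place(p,pts))-[x,y]+.5)*k).astype(int)],True,(0,255,0),1)
    out.append(cv2.copyMakeBorder(c,0,540-h*2,0,0,cv2.BORDER_CONSTANT))
cv2.imwrite("pics/ov2.png",np.hstack(out)); np.save("p.npy",[ps,v[:3]])
print("knob",place(v,Kn),"grip",place(v,unp(.09,.09,.054)))
E
```

```text
[ 0.64524656 -0.04616122  0.04087058  0.02902429] [-2.8  0.3  1.2 -1.9 -0.5  5.1 -0.4  5.1  0.   5.3 -0.2  4.7  0.1  3.
  0.   2.6  0.   2.8  0.9  1.5  2.9 -2.9  1.8  1.6 -2.   0.1 -1.5 -1.3
  0.  -1.8 -0.7 -1.5 -0.7 -0.6  2.4  1.1  1.1 -0.2  0.7  1.1]
knob [[0.57037689 0.04085233 0.14938827]] grip [[0.57929652 0.04121708 0.13796211]]
```

View pics/ov2.png

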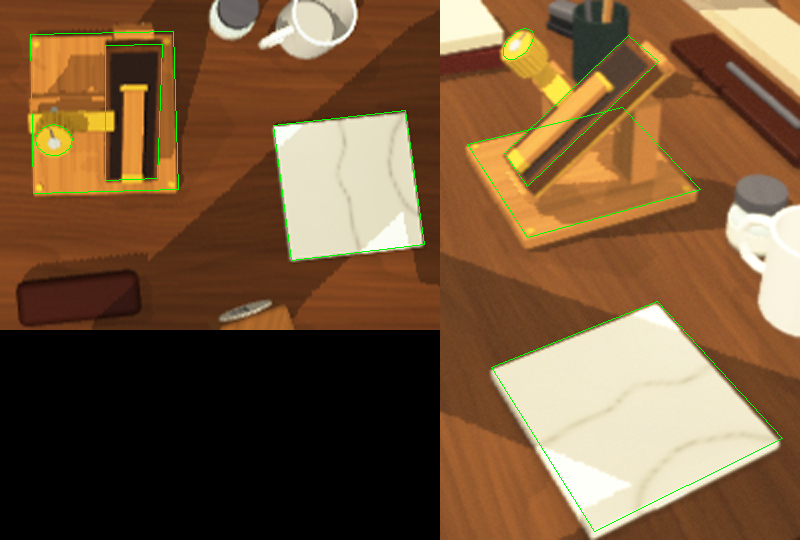

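```bash
python3 - <<'E'
from h import *
t=lambda a:np.array(a)/[3.,295/105]+[230,145]-.5
s=lambda a:(np.array(a)-[390,0])/[2.4375,295/125]+[240,140]-.5
F=[unp(.18,.031,.02),unp(.18,-.031,.02),unp(0,.031,.02),unp(0,-.031,.02)]
G=[unp(.005,.012,.03),unp(.005,-.012,.03)]
b=np.array([[.075,.09,.016],[.075,-.09,.016],[-.125,-.09,.016],[-.125,.09,.016]])
def f(v):
    B=[unp(.102,.021,.028+v[4]),unp(.078,.021,.028+v[4])]; Kn=[unp(.09,.09,.068+v[4])]
    obs=[("top",F,t([[167,52],[240,57],[160,240],[237,238]])),("top",G,t([[183,241],[214,242]])),("top",B,t([[172,142],[172,170]])),("top",Kn,t([[81,187]])),
("side",Kn,s([[483,50]])),("side",F[:1],s([[613,50]])),("side",G,s([[470,185],[490,204]]))]
    r=[(proj(n,place(v[:3],L))-px).ravel() for n,L,px in obs]
    r.append((proj("top",place(v[:3],b+[0,v[3],0]))-t([[47,36],[258,36],[267,258],[51,260]])).ravel())
    r.append((proj("side",place(v[:3],(b+[0,v[3],0])[1:]))-s([[702,228],[494,290],[422,173]])).ravel())
    return np.concatenate(r)
r=least_squares(f,[.64,-.045,.03,.028,.0005],loss="soft_l1",x_scale=[.01,.01,.05,.01,.001]);print(r.x,np.round(r.fun,1))
v=r.x; ps=np.load("p.npy")[0]; np.save("p.npy",[ps,v[:3]])
print("grip",place(v,unp(.09,.09,.054+v[4])),"leg",place(v,unp(.035,0,.025)),"frame150",place(v,unp(.15,0,.01)))
E
```

```text
[ 0.64249024 -0.04720596  0.03629432  0.02886993  0.00104019] [-2.3  0.4  1.7 -1.9 -0.3  0.8 -0.2  0.9  0.2  1.  -0.   0.4  0.5  1.1
  0.4  0.1  0.3 -0.2 -0.1  1.   2.  -3.1  0.6 -0.5 -3.3 -2.2 -0.   0.3
  1.1 -0.9  0.5 -0.6  0.1  0.3  1.5 -1.2 -0.2 -3.6 -0.1 -0.9]
grip [[0.57630078 0.04044999 0.1387818 ]] leg [[ 0.55473691 -0.05039231  0.08124842]] frame150 [[ 0.65452731 -0.04676889  0.14022933]]
```

servo_tool:
  motion:
    - [0.3, 45, 57.6, 0, -56]
    - [0.3, 45, 57.6, 0, -56]
    - [0.3, 45, 57.6, 0, -56]
    - [0.3, 45, 57.6, 0, -56]
    - [0.3, 45, 57.6, 0, -56]
    - [0.3, 45, 57.6, 0, -56]
    - [0.3, 45, 57.6, 0, -56]
    - [0.3, 45, 57.6, 0, -56]
    - [0.3, 45, 57.6, 0, -56]
    - [0.3, 45, 57.6, 0, -56]
    - [0.3, 45, 57.6, 0, -56]
    - [0.3, 45, 57.6, 0, -56]
    - [0.3, 45, 57.6, 0, -56]
    - [0.3, 45, 57.6, -7.3, -56]
    - [0.3, 45, 57.6, -7.3, -56]
    - [0.3, 45, 57.6, -7.3, -56]
  squeeze: 20

```text
time_s: 2.1
ee_pos: [0.5732, 0.0393, 0.3325]
eef_rot: [3.141, 0.0, -0.752]
force: [1.0, -1.6, 0.1]
grip_width: 0.0659
grip_force: 0.0
```

servo_tool:
  motion:
    - [0.8, 0, 0, 0, 0]
    - [0.8, 0, 0, 0, 0]
    - [0.8, 0, 0, 0, 0]
    - [0.8, 0, 0, 0, 10]
    - [0.8, 0, 0, 0.1, 20]
    - [0.8, -0.1, 0, 0.1, 30]
    - [0.8, -0.1, 0, 0.1, 40]
    - [0.8, -0.1, 0, 0.1, 50]
    - [0.8, -0.1, 0, 0.2, 60]
    - [0.8, -0.1, 0, 0.2, 70]
    - [0.8, -0.1, 0, 0.2, 80]
    - [0.8, -0.1, 0, 0.2, 90]

```text
time_s: 3.6
ee_pos: [0.5721, 0.0393, 0.3357]
eef_rot: [3.139, -0.0, 0.824]
force: [-7.1, -8.6, 10.9]
grip_width: 0.0446
grip_force: 24.8
```

```bash
cat >> h.py <<'E'
def shot(name,boxes,ov=(),out=None):
    from station import ctrl
    ims=[]
    for n,(x,y,w,h) in boxes.items():
        im=np.ascontiguousarray(ctrl.camera(n)["image"][:,:,::-1]); k=390/w
        cv2.imwrite(f"pics/{name}_{n}.png",im)
        c=cv2.resize(im[y:y+h,x:x+w],None,fx=k,fy=k,interpolation=cv2.INTER_CUBIC)
        for P in ov: cv2.polylines(c,[((proj(n,P)-[x,y]+.5)*k).astype(int)],True,(0,255,0),1)
        ims.append(c)
    H=max(i.shape[0] for i in ims)
    cv2.imwrite(f"pics/{name}.png",np.hstack([cv2.copyMakeBorder(i,0,H-i.shape[0],0,0,cv2.BORDER_CONSTANT) for i in ims]))
E
python3 - <<'E'
from h import *
shot("k1",{"top":(230,145,130,105),"side":(240,140,160,125)})
E
```

```text
(no output)
```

View pics/k1.png

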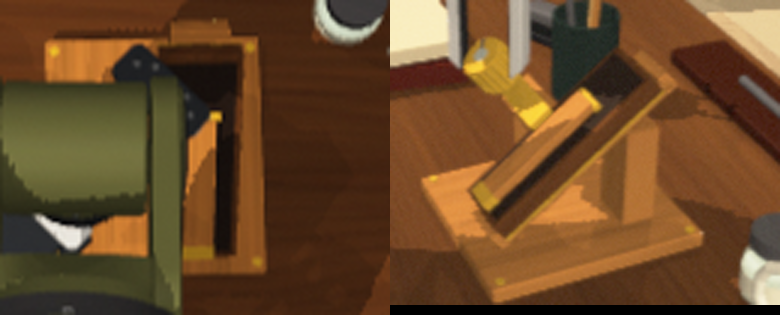

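```bash
cat >> h.py <<'E'
def bar(a,b="pics/side0.png",box=(286,172,24,26)):
    """pixel motion of the clamp bar between two side pictures, and the rise along n that it would be"""
    A=cv2.imread(b,0); B=cv2.imread(a,0); x,y,w,h=box
    R=cv2.matchTemplate(cv2.resize(B[y-14:y+h+6,x-14:x+w+6],None,fx=8,fy=8,interpolation=cv2.INTER_CUBIC),cv2.resize(A[y:y+h,x:x+w],None,fx=8,fy=8,interpolation=cv2.INTER_CUBIC),cv2.TM_CCOEFF_NORMED)
    _,m,_,l=cv2.minMaxLoc(R); d=np.array(l)/8-14
    p=np.load("p.npy")[1]; e=np.diff(proj("side",place(p,[unp(.09,.03,.03),unp(.09,.03,.04)])),axis=0)[0]
    return d,e,round(m,2),"rise mm",round(float(d@e/(e@e)*10),2)
E
python3 -c "
from h import *
print(bar('pics/k1_side.png'))"
```

```text
(array([0., 0.]), array([-2.69214298, -2.64464093]), 0.9, 'rise mm', 0.0)
```

servo_tool:
  motion:
    - [0.3, 0, 0, 0, 0]
    - [0.3, 0, 0, 0, 0]
    - [0.3, 0, 0, 0, -10]
    - [0.3, 0, 0, 0, -20]
    - [0.3, 0, 0, 0, -30]
    - [0.3, 0, 0, 0, -40]
    - [0.3, 0, 0, 0, -50]
    - [0.3, 0, 0, 0, -60]
    - [0.3, 0, 0, 0, -70]
    - [0.3, 0, 0, 0, -80]
    - [0.3, 0, 0, 0, -90]
    - [0.8, 0, 0, 0, -90]
    - [0.8, 0, 0, 0, -90]
    - [0.8, 0, 0, 0, -90]
    - [0.8, 0, 0, 0, -80]
    - [0.8, 0, 0, 0.1, -70]
    - [0.8, -0.1, 0, 0.1, -60]
    - [0.8, -0.1, 0, 0.1, -50]
    - [0.8, -0.1, 0, 0.1, -40]
    - [0.8, -0.1, 0, 0.1, -30]

```text
time_s: 6.2
ee_pos: [0.5713, 0.0403, 0.3351]
eef_rot: [-3.141, -0.002, 0.305]
force: [-0.4, 3.9, 2.5]
grip_width: 0.0412
grip_force: 21.1
```

servo_tool:
  motion:
    - [0.8, 0, 0, 0.1, 10]
    - [0.8, 0, 0, 0.1, 20]
    - [0.8, 0, 0, 0.1, 30]

```text
time_s: 6.58
ee_pos: [0.571, 0.039, 0.3367]
eef_rot: [3.14, 0.002, 0.828]
force: [-5.3, -8.8, 9.1]
grip_width: 0.0442
grip_force: 24.2
```

```bash
python3 - <<'E'
from h import *
shot("k2",{"side":(265,145,60,65)})
ims=[cv2.resize(cv2.imread(f)[145:210,265:325],(390,422),interpolation=cv2.INTER_CUBIC) for f in("pics/side0.png","pics/k2_side.png")]
cv2.imwrite("pics/cmp.png",np.hstack(ims))
E
```

```text
(no output)
```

View pics/cmp.png

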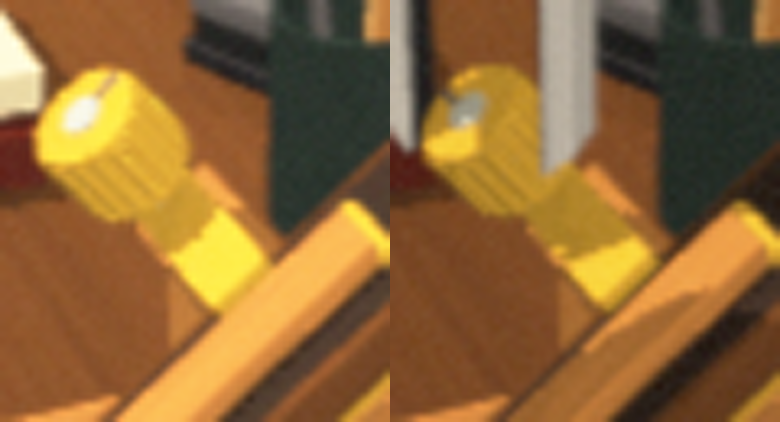

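```bash
cat >> h.py <<'E'
def mark(d,rise=.003):
    """angle of the knob's mark (deg, from u towards y) from its image direction in the side view"""
    p=np.load("p.npy")[1]; q=proj("side",place(p,[unp(.09,.09,.068+rise),unp(.1,.09,.068+rise),unp(.09,.1,.068+rise)]))
    a,b=np.linalg.solve(np.c_[q[1]-q[0],q[2]-q[0]],d); return round(np.degrees(np.arctan2(b,a))),q[0]
E
python3 - <<'E'
from h import *
print(mark([30,-34]),mark([-19,-18]))
ims=[cv2.resize(cv2.imread(f)[148:178,262:292],(300,300),interpolation=cv2.INTER_CUBIC) for f in("pics/k1_side.png","pics/k2_side.png")]
cv2.imwrite("pics/cmp2.png",np.hstack(ims))
E
```

```text
(8, array([276.97755659, 161.17631775])) (93, array([276.97755659, 161.17631775]))
```

View pics/cmp2.png

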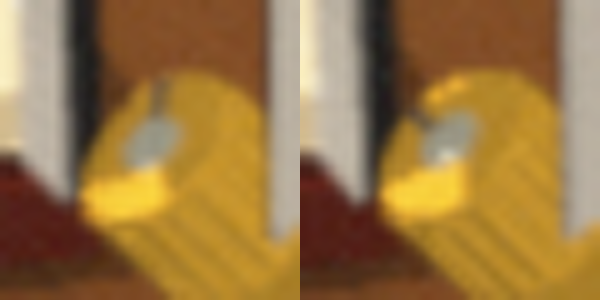

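servo_tool:
  motion:
    - [0.25, 0, 0, 0, 0]
    - [0.25, 0, 0, 0, 0]
    - [0.25, 0.5, 0.1, -0.4, 0]
    - [0.25, 0.5, 0.1, -0.4, 0]
    - [0.8, 0.5, 0.1, -0.4, 0]
    - [0.8, 0.5, 0.1, -0.4, 0]
    - [0.8, 0.5, 0.1, -0.4, 0]
    - [0.8, 0.5, 0.1, -0.4, 10]
    - [0.8, 0.4, 0.1, -0.4, 20]
    - [0.8, 0.4, 0.1, -0.3, 30]
    - [0.8, 0.4, 0.1, -0.3, 40]
    - [0.8, 0.4, 0.1, -0.3, 50]
    - [0.8, 0.4, 0.1, -0.2, 60]
    - [0.8, 0.4, 0.1, -0.2, 70]
    - [0.8, 0.3, 0.1, -0.2, 80]
    - [0.8, 0.3, 0.1, -0.2, 90]
  squeeze: 25

```text
time_s: 8.62
ee_pos: [0.5743, 0.0409, 0.3337]
eef_rot: [3.141, 0.001, 2.396]
force: [4.0, 2.5, -0.6]
grip_width: 0.0478
grip_force: 25.0
```

```bash
python3 - <<'E'
from h import *
shot("k3",{"side":(255,140,75,75)})
print(mark([6,-55]))
E
```

```text
(57, array([276.97755659, 161.17631775]))
```

View pics/k3.png

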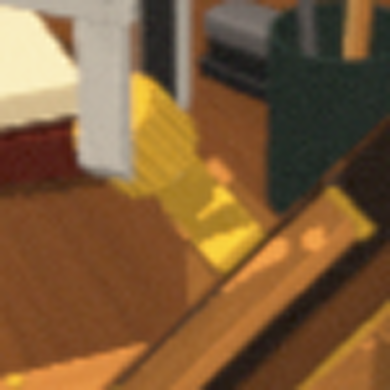

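```bash
cat > m.py <<'E'
from station import ctrl
import numpy as np
o=ctrl.get_obs()
for k in("time_s","ee_pos","eef_rot","force","moment","grip_width","grip_force"): print(k,np.round(o[k],4))
E
python3 m.py
```

```text
time_s 8.675
ee_pos [0.5743 0.0411 0.3337]
eef_rot [3.1405e+00 7.0000e-04 2.4045e+00]
force [ 2.9518  3.4654 -0.4465]
moment [ 0.8172 -0.7133  0.1615]
grip_width 0.0476
grip_force 24.9026
```

servo_tool:
  motion:
    - [0.25, 0, 0, 0, 0]
    - [0.25, 0, 0, 0, 0]
    - [0.25, 0, 0, 0, -10]
    - [0.25, 0, 0, 0, -20]
    - [0.25, 0, 0, 0, -30]
    - [0.25, 0, 0, 0, -40]
    - [0.25, 0, 0, 0, -50]
    - [0.25, 0, 0, 0, -60]
    - [0.25, 0, 0, 0, -70]
    - [0.25, 0, 0, 0, -80]
    - [0.25, 0, 0, 0, -90]
    - [0.25, 0, 0, 0, -100]
    - [0.8, 0, 0, 0, -100]
    - [0.8, 0, 0, 0, -100]
    - [0.8, 0, 0, 0, -100]
    - [0.8, 0, 0, 0, -90]
    - [0.8, 0, 0, 0, -80]
    - [0.8, -0.1, 0, 0.1, -70]
    - [0.8, -0.1, 0, 0.1, -60]
    - [0.8, -0.1, 0, 0.1, -50]

```text
time_s: 11.18
ee_pos: [0.5734, 0.0408, 0.3351]
eef_rot: [3.14, 0.0, 1.524]
force: [2.0, 0.7, 1.5]
grip_width: 0.0489
grip_force: 25.0
```

servo_tool:
  motion:
    - [0.8, 0, 0, 0, 10]
    - [0.8, 0, 0, 0, 20]
    - [0.8, -0.1, 0, 0.1, 30]
    - [0.8, -0.1, 0, 0.1, 40]
    - [0.8, -0.1, 0, 0.1, 50]
    - [0.8, -0.1, 0, 0.1, 60]

```text
time_s: 11.92
ee_pos: [0.5722, 0.0412, 0.336]
eef_rot: [3.141, 0.0, 2.572]
force: [-1.5, 1.4, 4.4]
grip_width: 0.0454
grip_force: 23.9
```

```bash
python3 m.py
```

```text
time_s 11.925
ee_pos [0.5722 0.0412 0.336 ]
eef_rot [3.1409e+00 2.0000e-04 2.5716e+00]
force [-1.4703  1.3741  4.3741]
moment [0.4205 0.0166 0.0256]
grip_width 0.0454
grip_force 23.9372
```

servo_tool:
  motion:
    - [0.25, 0, 0, 0, 0]
    - [0.25, 0, 0, 0, 0]
    - [0.25, 0, 0, 0, -10]
    - [0.25, 0, 0, 0, -20]
    - [0.25, 0, 0, 0, -30]
    - [0.25, 0, 0, 0, -40]
    - [0.25, 0, 0, 0, -50]
    - [0.25, 0, 0, 0, -60]
    - [0.25, 0, 0, 0, -70]
    - [0.25, 0, 0, 0, -80]
    - [0.25, 0, 0, 0, -90]
    - [0.25, 0, 0, 0, -100]
    - [0.25, 0, 0, 0, -110]

```text
time_s: 13.55
ee_pos: [0.5721, 0.0409, 0.3355]
eef_rot: [-3.142, 0.0, 0.636]
force: [-0.7, -0.2, 1.1]
grip_width: 0.0707
grip_force: 0.0
```

```bash
cat >> h.py <<'E'
def ring(f,rise,off=(0,0)):
    """mean grey on the knob's top at r 9..15 mm for every 15 deg from u towards y; off: pixel shift of the model"""
    im=cv2.imread(f,0).astype(np.float32); p=np.load("p.npy")[1]; A=np.radians(np.arange(0,360,15)); out=[]
    for r in(.009,.011,.013,.015):
        q=(proj("side",place(p,[unp(.09+r*np.cos(a),.09+r*np.sin(a),.068+rise) for a in A]))+off).astype(np.float32)
        out.append(cv2.remap(im,q[:,:1].copy(),q[:,1:].copy(),cv2.INTER_LINEAR).ravel())
    return np.round(np.mean(out,0)).astype(int)
E
python3 - <<'E'
from h import *
shot("k4",{"side":(255,140,75,75)})
im=lambda f:cv2.cvtColor(cv2.imread(f),cv2.COLOR_BGR2HSV)
# where is the grey/white centre blob?
for f,r in(("side0",.001),("k1_side",.0023),("k2_side",.0035),("k4_side",.009)):
    h=im(f"pics/{f}.png")[145:175,268:292].astype(int); m=((h[:,:,1]<110)&(h[:,:,2]>90)).astype(np.uint8); n,l,s,c=cv2.connectedComponentsWithStats(m)
    print(f,[(np.round(c[i]+[268,145],1).tolist(),s[i,4]) for i in range(1,n) if 2<s[i,4]<60], "pred",mark([1,0],r)[1].round(1)); print(ring(f"pics/{f}.png",r).tolist())
E
```

```text
side0 [([269.2, 157.0], np.int32(37)), ([277.1, 162.1], np.int32(25))] pred [277.5 161.7]
[199, 190, 209, 217, 217, 213, 217, 218, 221, 222, 222, 223, 222, 222, 221, 221, 222, 222, 224, 224, 224, 223, 221, 216]
k1_side [([268.1, 157.6], np.int32(27)), ([276.9, 161.7], np.int32(22))] pred [277.2 161.4]
[136, 134, 131, 119, 109, 126, 128, 131, 130, 133, 135, 142, 162, 181, 192, 199, 197, 156, 139, 139, 139, 139, 139, 138]
k2_side [([268.1, 160.4], np.int32(16)), ([276.2, 161.4], np.int32(25))] pred [276.8 161. ]
[137, 134, 136, 141, 152, 148, 126, 101, 126, 131, 135, 142, 169, 190, 198, 199, 197, 170, 144, 137, 137, 136, 137, 137]
k4_side [([269.1, 156.4], np.int32(27)), ([275.2, 160.5], np.int32(22))] pred [275.3 159.5]
[133, 131, 129, 128, 126, 125, 130, 148, 169, 191, 201, 204, 205, 206, 206, 202, 176, 161, 183, 173, 144, 138, 137, 136]
```

servo_tool:
  motion:
    - [0.8, 0.2, 0, 0, 0]
    - [0.8, 0.2, 0, 0, 0]
    - [0.8, 0.2, 0, 0, 0]
    - [0.8, 0.2, 0, 0, 10]
    - [0.8, 0.1, 0, 0, 20]
    - [0.8, 0.1, 0, 0.1, 30]
    - [0.8, 0.1, 0, 0.1, 40]
    - [0.8, 0.1, 0, 0.1, 50]
    - [0.8, 0.1, 0, 0.1, 60]
    - [0.8, 0.1, 0, 0.1, 70]
    - [0.8, 0, 0, 0.2, 80]
    - [0.8, 0, 0, 0.2, 90]
    - [0.8, 0, 0, 0.2, 100]
    - [0.8, 0, 0, 0.2, 110]
    - [0.8, 0, 0, 0.2, 120]
  squeeze: 35

```text
time_s: 15.48
ee_pos: [0.5719, 0.0409, 0.3378]
eef_rot: [-3.141, -0.001, 2.746]
force: [-3.0, -0.4, 3.9]
grip_width: 0.0434
grip_force: 34.2
```

```bash
python3 m.py | grep mom
```

```text
moment [0.3004 0.2078 0.1747]
```

servo_tool:
  motion:
    - [0.25, 0, 0, 0, 0]
    - [0.25, 0, 0, 0, 0]
    - [0.25, 0, 0, 0, -10]
    - [0.25, 0, 0, 0, -20]
    - [0.25, 0, 0, 0, -30]
    - [0.25, 0, 0, 0, -40]
    - [0.25, 0, 0, 0, -50]
    - [0.25, 0, 0, 0, -60]
    - [0.25, 0, 0, 0, -70]
    - [0.25, 0, 0, 0, -80]
    - [0.25, 0, 0, 0, -90]
    - [0.25, 0, 0, 0, -100]
    - [0.25, 0, 0, 0, -110]
    - [0.25, 0, 0, 0, -120]

```text
time_s: 17.23
ee_pos: [0.5722, 0.041, 0.3376]
eef_rot: [-3.142, -0.0, 0.637]
force: [-0.2, -0.8, 0.3]
grip_width: 0.0707
grip_force: 0.0
```

```bash
cat > k.py <<'E'
import sys; from h import *
n,r=sys.argv[1],float(sys.argv[2])
shot(n,{"side":(255,140,75,75)})
h=cv2.cvtColor(cv2.imread(f"pics/{n}_side.png"),cv2.COLOR_BGR2HSV)[145:175,268:292].astype(int); m=((h[:,:,1]<110)&(h[:,:,2]>90)).astype(np.uint8); k,l,s,c=cv2.connectedComponentsWithStats(m)
print([(np.round(c[i]+[268,145],1).tolist(),s[i,4]) for i in range(1,k) if 2<s[i,4]<60], "pred",mark([1,0],r)[1].round(1)); print(ring(f"pics/{n}_side.png",r).tolist())
E
python3 k.py k5 .0105
```

```text
[([268.9, 155.3], np.int32(20)), ([274.5, 159.5], np.int32(22))] pred [274.9 159.1]
[128, 133, 134, 132, 133, 140, 145, 164, 194, 200, 202, 202, 201, 201, 201, 205, 207, 205, 201, 182, 158, 130, 113, 114]
```

servo_tool:
  motion:
    - [0.8, 0.1, 0, 0, 0]
    - [0.8, 0.1, 0, 0, 0]
    - [0.8, 0.1, 0, 0, 0]
    - [0.8, 0.1, 0, 0, 10]
    - [0.8, 0.1, 0, 0, 20]
    - [0.8, 0, 0, 0, 30]
    - [0.8, 0, 0, 0, 40]
    - [0.8, 0, 0, 0.1, 50]
    - [0.8, 0, 0, 0.1, 60]
    - [0.8, 0, 0, 0.1, 70]
    - [0.8, 0, 0, 0.1, 80]
    - [0.8, -0.1, 0, 0.2, 90]
    - [0.8, -0.1, 0, 0.2, 100]
    - [0.8, -0.1, 0, 0.2, 110]
    - [0.8, -0.1, 0, 0.2, 120]

```text
time_s: 19.15
ee_pos: [0.5708, 0.0408, 0.3394]
eef_rot: [-3.14, -0.002, 2.746]
force: [-5.9, -1.5, 2.0]
grip_width: 0.0431
grip_force: 33.2
```

```bash
python3 m.py | grep mom
```

```text
moment [-0.228   0.5901 -0.0412]
```

servo_tool:
  motion:
    - [0.25, 0, 0, 0, 0]
    - [0.25, 0, 0, 0, 0]
    - [0.25, 0, 0, 0, -10]
    - [0.25, 0, 0, 0, -20]
    - [0.25, 0, 0, 0, -30]
    - [0.25, 0, 0, 0, -40]
    - [0.25, 0, 0, 0, -50]
    - [0.25, 0, 0, 0, -60]
    - [0.25, 0, 0, 0, -70]
    - [0.25, 0, 0, 0, -80]
    - [0.25, 0, 0, 0, -90]
    - [0.25, 0, 0, 0, -100]
    - [0.25, 0, 0, 0, -110]
    - [0.25, 0, 0, 0, -120]

```text
time_s: 20.9
ee_pos: [0.5712, 0.0411, 0.3396]
eef_rot: [-3.142, -0.0, 0.637]
force: [-0.5, -0.3, 0.1]
grip_width: 0.0707
grip_force: 0.0
```

```bash
python3 k.py k6 .0125
```

```text
[([291.0, 154.0], np.int32(19)), ([268.8, 154.6], np.int32(18)), ([273.6, 158.7], np.int32(23))] pred [274.3 158.6]
[136, 136, 134, 133, 125, 114, 153, 175, 197, 205, 206, 207, 204, 200, 200, 202, 203, 204, 201, 194, 175, 147, 139, 137]
```

servo_tool:
  motion:
    - [0.8, 0.1, 0, 0, 0]
    - [0.8, 0.1, 0, 0, 0]
    - [0.8, 0.1, 0, 0, 0]
    - [0.8, 0.1, 0, 0, 10]
    - [0.8, 0.1, 0, 0, 20]
    - [0.8, 0, 0, 0, 30]
    - [0.8, 0, 0, 0, 40]
    - [0.8, 0, 0, 0.1, 50]
    - [0.8, 0, 0, 0.1, 60]
    - [0.8, 0, 0, 0.1, 70]
    - [0.8, 0, 0, 0.1, 70]
  squeeze: 25

```text
time_s: 22.32
ee_pos: [0.5706, 0.0409, 0.3395]
eef_rot: [-3.137, -0.001, 1.871]
force: [-6.9, -1.4, -4.7]
grip_width: 0.0487
grip_force: 25.0
```

```bash
python3 m.py | grep mom
```

```text
moment [-0.2198  1.0433  0.0344]
```

servo_tool:
  motion:
    - [0.2, 0, 0, 0, 0]
    - [0.2, 0, 0, 0, 0]
    - [0.2, 0, 0, 6, -10]
    - [0.2, 0, 0, 9, -20]
    - [0.2, 0, 0, 9, -30]
    - [0.2, 0, 0, 9, -40]
    - [0.2, 0, 0, 9, -50]
    - [0.2, -1.7, -9.0, 9, -60]
    - [0.4, -1.7, -9.0, 9, -70]
    - [0.5, -1.7, -9.0, 9, -80]
    - [0.5, -1.7, -9.0, 9, -90]
    - [0.5, -1.7, -9.0, 9, -100]
    - [0.5, -1.7, -9.0, 9, -104.5]

```text
time_s: 23.95
ee_pos: [0.5542, -0.0491, 0.4309]
eef_rot: [3.141, -0.001, 0.039]
force: [0.0, 0.6, 0.0]
grip_width: 0.0472
grip_force: 0.0
```

```bash
python3 k.py k7 .013; python3 m.py; python3 - <<'E'
from h import *
p=np.load("p.npy")[1]; print(place(p,unp(.035,0,.025)),p)
E
```

```text
[([289.0, 148.5], np.int32(40)), ([271.6, 156.8], np.int32(40))] pred [274.2 158.4]
[214, 213, 212, 212, 213, 214, 209, 181, 213, 217, 217, 216, 215, 214, 213, 214, 214, 213, 214, 215, 214, 214, 213, 213]
time_s 24.0
ee_pos [ 0.5542 -0.049   0.4309]
eef_rot [ 3.1415e+00 -7.0000e-04  3.6300e-02]
force [ 0.7909  0.9002 -0.3976]
moment [ 0.0447  0.0077 -0.0168]
grip_width 0.0471
grip_force 0.0
[[ 0.55473691 -0.05039231  0.08124842]] [ 0.64249024 -0.04720596  0.03629432]
```

servo_tool:
  motion:
    - [0.5, 0, -0.1, -6, 0]
    - [0.5, 0, -0.1, -12, 0]
    - [0.5, 0, -0.1, -14, 0]
    - [0.5, 0, -0.1, -14.9, 0]
    - [0.5, 0, -0.1, -14.9, 0]
  squeeze: 12

```text
time_s: 24.62
ee_pos: [0.5543, -0.05, 0.2822]
eef_rot: [3.141, -0.001, 0.043]
force: [-0.6, 0.5, 0.2]
grip_width: 0.047
grip_force: 0.0
```

servo_tool:
  motion:
    - [0.9, 0, 0, 0, 0]
    - [0.9, 0, 0, 0, 0]
    - [0.9, 0, 0, 0, 0]
    - [0.9, 0, 0, 0, 0]

```text
time_s: 25.12
ee_pos: [0.5542, -0.0499, 0.2821]
eef_rot: [-3.141, -0.001, 0.043]
force: [-0.7, 1.4, 5.2]
grip_width: 0.0234
grip_force: 12.0
```

servo_tool:
  motion:
    - [0.9, -0.4, 0, 0.6, 0]
    - [0.9, -0.7, 0, 1.1, 0]
    - [0.9, -1.1, 0, 1.7, 0]
    - [0.9, -1.3, 0, 2.3, 0]
    - [0.9, -1.6, 0, 2.9, 0]
    - [0.9, -1.7, 0, 3.6, 0]
    - [0.9, -1.9, -0.1, 4.3, 0]
    - [0.9, -2.0, -0.1, 4.8, 0]
    - [0.9, -2.0, -0.1, 5.0, 0]
    - [0.9, -2.0, -0.1, 5.0, 0]

```text
time_s: 26.38
ee_pos: [0.5342, -0.051, 0.3317]
eef_rot: [3.142, -0.0, 0.043]
force: [0.7, -1.1, -0.2]
grip_width: 0.0236
grip_force: 12.0
```

```bash
python3 m.py; python3 - <<'E'
from h import *
p=np.load("p.npy")[1]
def leg(t,w=.005): 
    e=lambda r,y:unp(.13-r*np.cos(t)-w*np.sin(t)*0,y,.025+r*np.sin(t)+.005)
    return place(p,[e(0,.012),e(.125,.012),e(.125,-.012),e(0,-.012)])
F=[unp(.18,.031,.02),unp(.18,-.031,.02),unp(0,-.031,.02),unp(0,.031,.02)]
shot("l1",{"side":(240,120,160,140)},[place(p,F),leg(.55)])
E
```

```text
time_s 26.375
ee_pos [ 0.5342 -0.051   0.3317]
eef_rot [ 3.1416e+00 -2.0000e-04  4.2500e-02]
force [ 0.7365 -1.119  -0.1883]
moment [ 0.0437 -0.0718  0.0112]
grip_width 0.0236
grip_force 11.999
```

View pics/l1.png

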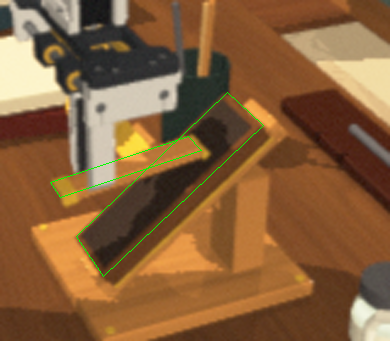

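servo_tool:
  motion:
    - [0.9, 0, 0, 0.3, 0]
    - [0.9, 0, 0, 0.5, 0]
    - [0.9, 0, 0, 0.5, 0]

```text
time_s: 26.8
ee_pos: [0.5341, -0.051, 0.3366]
eef_rot: [-3.142, 0.0, 0.043]
force: [-0.0, -0.0, -2.9]
grip_width: 0.0237
grip_force: 12.0
```

servo_tool:
  motion:
    - [0.9, 0, 0, -0.2, 0]
    - [0.4, 0, 0, -0.2, 0]
    - [0.4, 0, 0, -0.2, 0]
    - [0.4, 0, 0, 4, 0]
    - [0.2, 0, 0, 7, 0]
    - [0, 6, 0.2, 7, -0.4]
    - [0, 12, 0.4, 7, -0.4]
    - [0, 12, 0.4, 7, -0.4]
    - [0, 12, 0.4, 3, -0.4]
    - [0, 12, 0.4, -0.5, -0.4]
    - [0, 12, 0.4, -1.7, -0.4]
    - [0, 12, 0.4, -1.7, -0.4]

```text
time_s: 28.3
ee_pos: [0.6539, -0.0471, 0.3203]
eef_rot: [3.142, -0.0, 0.036]
force: [-0.1, 0.4, 0.1]
grip_width: 0.0942
grip_force: 0.0
```

servo_tool:
  motion:
    - [0.6, 0, 0, 0, 0]
    - [0.6, 0, 0, 0, 0]
    - [0.6, 0, 0, 0, 0]
    - [0.6, 0, 0, 0, 0]
  squeeze: 30

```text
time_s: 28.8
ee_pos: [0.6541, -0.047, 0.3199]
eef_rot: [3.142, -0.0, 0.036]
force: [0.4, 0.7, -0.4]
grip_width: 0.0571
grip_force: 0.0
```

```bash
python3 m.py; python3 - <<'E'
from h import *
p=np.load("p.npy")[1]
F=[unp(.18,.031,.02),unp(.18,-.031,.02),unp(0,-.031,.02),unp(0,.031,.02)]
shot("f1",{"side":(240,110,160,160)},[place(p,F)])
# dark frame-back pixels in side image: compare with the earlier pictures
for f in("side0","l1_side","f1_side"):
    h=cv2.cvtColor(cv2.imread(f"pics/{f}.png"),cv2.COLOR_BGR2HSV)[150:250,265:365].astype(int)
    m=(h[:,:,2]<75); ys,xs=np.nonzero(m); print(f,m.sum(),xs.mean()+265,ys.mean()+150)
A,B=[cv2.imread(f"pics/{f}.png",0).astype(np.float32)[195:235,275:315] for f in("l1_side","f1_side")]
print(cv2.phaseCorrelate(A,B))
E
```

```text
time_s 28.8
ee_pos [ 0.6541 -0.047   0.3199]
eef_rot [ 3.1416e+00 -2.0000e-04  3.5600e-02]
force [ 0.4267  0.7153 -0.382 ]
moment [-0.0094  0.01   -0.0002]
grip_width 0.0571
grip_force 0.0
side0 680 315.83235294117645 162.50294117647059
l1_side 1548 306.4760981912145 182.7093023255814
f1_side 1722 304.5813008130081 188.63937282229966
((0.0818750696316286, 0.2068515154703796), 0.3353592371940613)
```

```bash
python3 - <<'E'
from h import *
p=np.load("p.npy")[1]
F=[unp(.18,.031,.02),unp(.18,-.031,.02),unp(0,-.031,.02),unp(0,.031,.02)]
shot("f2",{"side":(250,110,130,160),"top":(235,140,130,160)},[place(p,F)])
E
```

```text
(no output)
```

View pics/f2.png

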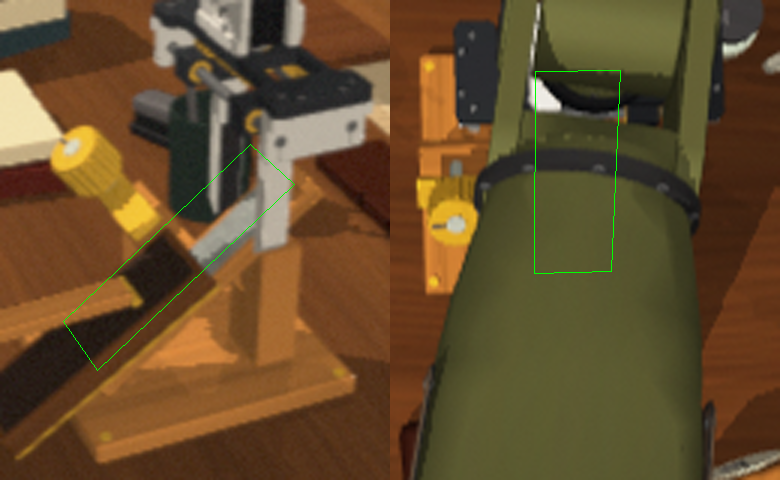

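servo_tool:
  motion:
    - [0.2, 0, 0, 3, 0]
    - [0, 0, 0, 9, 0]
    - [0, 0, -6, 12, 0]
    - [0, 0, -12, 12, 0]
    - [0, 0, -18, 12, 0]
    - [0, 0, -24, 12, 0]
    - [0, 0, -30, 12, 0]
    - [0, 0, -30, 12, 0]

```text
time_s: 29.95
ee_pos: [0.6531, -0.3514, 0.438]
eef_rot: [-3.141, 0.002, 0.031]
force: [0.2, 0.6, -0.4]
grip_width: 0.0946
grip_force: 0.0
```

```bash
cat > y.py <<'E'
from h import *
def blobs(f,x,y,w,h):
    H=cv2.cvtColor(cv2.imread(f),cv2.COLOR_BGR2HSV)[y:y+h,x:x+w].astype(int)
    m=((H[:,:,0]>=21)&(H[:,:,0]<=32)&(H[:,:,1]>140)&(H[:,:,2]>90)).astype(np.uint8)
    n,l,s,c=cv2.connectedComponentsWithStats(m)
    return [(np.round(c[i]+[x,y],1).tolist(),s[i].tolist()[2:]) for i in range(1,n) if s[i,4]>=4]
if __name__=="__main__":
    shot("g1",{"side":(250,110,130,160),"top":(235,140,130,160)})
    for f,b in(("side0",(220,140,150,150)),("g1_side",(190,140,180,170)),("top0",(235,145,110,150)),("g1_top",(235,145,110,150))):
        print(f,blobs(f"pics/{f}.png",*b))
    # dark frame back in the top views: row/column extents
    for f in("top0","g1_top"):
        H=cv2.cvtColor(cv2.imread(f"pics/{f}.png"),cv2.COLOR_BGR2HSV)[145:300,270:330].astype(int); m=((H[:,:,2]<62)).astype(np.uint8)
        print(f); [print(145+i,"".join(".#"[v] for v in m[i])) for i in range(0,155,3)]
E
python3 y.py
```

```text
side0 [([282.0, 165.2], [22, 22, 227]), ([298.4, 184.5], [15, 16, 135]), ([321.2, 179.8], [8, 9, 27]), ([257.2, 212.6], [3, 2, 5]), ([278.0, 219.4], [9, 10, 60]), ([284.7, 254.9], [4, 3, 9])]
g1_side [([274.8, 159.5], [16, 15, 124]), ([273.8, 169.0], [3, 3, 4]), ([278.2, 171.1], [5, 5, 9]), ([284.5, 173.5], [2, 2, 4]), ([294.8, 181.2], [14, 15, 115])]
top0 [([247.9, 161.9], [3, 3, 8]), ([296.7, 183.5], [14, 2, 27]), ([279.2, 199.9], [18, 11, 137]), ([254.6, 207.9], [22, 21, 237]), ([263.5, 197.2], [4, 2, 4]), ([295.5, 228.5], [10, 4, 40]), ([249.0, 233.5], [3, 4, 8]), ([315.1, 231.9], [3, 3, 8])]
g1_top [([247.9, 161.9], [3, 3, 8]), ([254.7, 210.8], [22, 22, 257]), ([278.7, 202.7], [24, 10, 152]), ([296.7, 214.1], [13, 3, 32]), ([249.0, 233.5], [3, 4, 8]), ([297.2, 266.4], [10, 4, 37])]
top0
145 ............................................................
148 ............................................................
151 ............................................................
154 ............................................................
157 .................................
[... 5769 characters left out ...]
..................................................
271 ............................................................
274 ............................................................
277 #############################...............................
280 ######.#######################..............................
283 ....##########################..............................
286 ...###########################..............................
289 .##############################.............................
292 ###############################.............................
295 ##############################..............................
298 ####################........................................
```

```bash
cat > ff.py <<'E'
from h import *
p=np.load("p.npy")[1]
# frame pose: (x,z) of bottom picture edge in rest axes, slope a, y ; frame coords: l along length, h above picture face
def pt(v,l,y,h): a=v[2]; return [v[0]+l*np.cos(a)-h*np.sin(a), v[3]+y, v[1]+l*np.sin(a)+h*np.cos(a)]
def legp(v,t,r,y,o=0): return pt(v,.13-r*np.cos(t)-o*np.sin(t),y,.025+r*np.sin(t)+0-o*np.cos(t)*-1)
def pred(v,t):
    T_=proj("top",place(p,[pt(v,.18,0,.02),pt(v,0,0,.02),pt(v,.135,0,.03),legp(v,t,.122,0,.005)]))
    S_=proj("side",place(p,[pt(v,.18,.031,.02),pt(v,.18,-.031,0)]))
    return np.r_[T_[:,1],T_[2:,0],S_.ravel()]
v0=[-.1,.04,np.radians(38),0.]
print("init",pred(v0,0).round(1))
obs=np.array([197.5,258.5,214.1,266.4,296.7,297.2,305,186,321.3,205.3])
init=np.array([167.5,228,183.5,228.5,296.7,295.5])
bias=np.r_[init-pred(v0,0)[:6],np.zeros(4)]; bias[:2]=np.clip(bias[:2],-1,1)
print("bias",bias.round(1))
for z0 in(True,False):
    f=lambda w:(pred([w[0],0 if z0 else w[3],w[1],w[2]],.55)+bias-obs)*[1]*6+0 if False else (pred([w[0],0 if z0 else w[3],w[1],w[2]],.55)+bias-obs)/np.r_[np.ones(6),3*np.ones(4)]
    r=least_squares(f,[-.17,.55,0,0]); print(r.x.round(4),np.degrees(r.x[1]).round(1),r.fun.round(1))
    w=r.x; v=[w[0],0 if z0 else w[3],w[1],w[2]]
    print("stop clearance (h at inner/outer corner)",[round(float(-(cx-v[0])*np.sin(v[2])+(cz-v[1])*np.cos(v[2])),4) for cx,cz in((-.1037,.0447),(-.1116,.0386))])
    for l in(.13,.15): print(l,place(p,pt(v,l,0,.01)).round(4))
E
python3 ff.py
```

```text
init [163.1 230.4 183.4 230.1 296.9 295.8 333.  157.6 352.6 176.6]
bias [ 1.  -1.   0.1 -1.6 -0.2 -0.3  0.   0.   0.   0. ]
[-0.1717  0.5958 -0.0008  0.    ] 34.1 [-1.7  0.2  0.2  1.7 -0.3  0.3  0.  -0.6  0.5 -0.2]
stop clearance (h at inner/outer corner) [-0.0012, -0.0018]
0.13 [[ 0.5729 -0.0506  0.0812]]
0.15 [[ 0.5894 -0.05    0.0925]]
[-0.1695  0.6191 -0.0011 -0.0078] 35.5 [-1.2 -0.6  0.4  1.5 -0.3  0.2 -0.1  0.1  0.5  0.4]
stop clearance (h at inner/outer corner) [0.0046, 0.0042]
0.13 [[ 0.5731 -0.0508  0.0758]]
0.15 [[ 0.5894 -0.0502  0.0874]]
```

servo_tool:
  motion:
    - [0.15, -4, 6, 0, 0.3]
    - [0.15, -9.1, 12, 0, 0.3]
    - [0.15, -9.1, 18, 0, 0.3]
    - [0.15, -9.1, 24, 0, 0.3]
    - [0.15, -9.1, 30, 0, 0.3]
    - [0.15, -9.1, 30, -4, 0.3]
    - [0.15, -9.1, 30, -10, 0.3]
    - [0.15, -9.1, 30, -14, 0.3]
    - [0.15, -9.1, 30, -16.1, 0.3]
    - [0.15, -9.1, 30, -16.1, 0.3]
  squeeze: 30

```text
time_s: 31.3
ee_pos: [0.5627, -0.0458, 0.2779]
eef_rot: [-3.141, 0.002, 0.043]
force: [-0.3, 0.3, -0.2]
grip_width: 0.0798
grip_force: 0.0
```

servo_tool:
  motion:
    - [0.5, 0, 0, 0, 0]
    - [0.5, 0, 0, 0, 0]
    - [0.5, 0, 0, 0, 0]

```text
time_s: 31.68
ee_pos: [0.5633, -0.047, 0.28]
eef_rot: [3.141, -0.002, 0.041]
force: [-0.7, -0.1, 7.3]
grip_width: 0.062
grip_force: 30.0
```

servo_tool:
  motion:
    - [0.5, 0, 0, 0.2, 0]
    - [0.5, 0, -2, 0.2, 0]
    - [0.5, 0, -4, 0.2, 0]
    - [0.5, 0, -6, 0.4, 0]
    - [0.5, 0, -9, 1.5, 0]
    - [0.5, 0, -12, 4, 0]
    - [0.5, 0, -15, 8, 0]
    - [0.5, 0, -18, 12, 0]
    - [0.5, 0, -18, 12, 0]
    - [0.5, 0, -18, 12, 0]

```text
time_s: 32.92
ee_pos: [0.5628, -0.2273, 0.3973]
eef_rot: [-3.141, 0.002, 0.04]
force: [-0.6, 0.4, -2.9]
grip_width: 0.0619
grip_force: 30.0
```

```bash
python3 m.py; python3 - <<'E'
from y import *
shot("g2",{"side":(190,110,200,250)})
print(blobs("pics/g2_side.png",150,100,280,300))
E
```

```text
time_s 32.925
ee_pos [ 0.5628 -0.2273  0.3973]
eef_rot [-3.1406e+00  1.6000e-03  4.0200e-02]
force [-0.613   0.4316 -2.8995]
moment [ 0.0349 -0.0457  0.0235]
grip_width 0.0619
grip_force 29.9723
[([274.8, 159.5], [18, 15, 127]), ([294.8, 181.3], [14, 15, 117]), ([257.5, 212.5], [2, 2, 4])]
```

servo_tool:
  motion:
    - [0.5, 0, 0, 0, 0]
    - [0.5, 0, 0, 0, 0]
    - [0.5, 0, 0, 0, 0]
    - [0.5, 0, 0, 0, 0]
  squeeze: 8

```text
time_s: 33.48
ee_pos: [0.5632, -0.2269, 0.3986]
eef_rot: [-3.142, 0.0, 0.041]
force: [0.3, -0.2, -2.3]
grip_width: 0.0619
grip_force: 8.0
```

```bash
python3 m.py; cat > asc.py <<'E'
import sys; from h import *
def asc(f,x,y,w,h,sx=2,sy=3):
    H=cv2.cvtColor(cv2.imread(f),cv2.COLOR_BGR2HSV).astype(int)
    for j in range(y,y+h,sy):
        s=""
        for i in range(x,x+w,sx):
            a,b,c=H[j,i]; s+= "#" if c<62 else "y" if 20<=a<=32 and b>140 and c>90 else "o" if 12<=a<20 and b>120 and c>150 else "w" if b<60 and c>120 else "+" if b<60 else "."
        print(j,s)
if __name__=="__main__":
    n=sys.argv[1]; shot(n,{"side":(190,110,200,250)}); asc(f"pics/{n}_side.png",*map(int,sys.argv[2:6]))
E
python3 asc.py g3 200 130 220 190
```

```text
time_s 33.475
ee_pos [ 0.5632 -0.2269  0.3986]
eef_rot [-3.1415e+00  1.0000e-04  4.1000e-02]
force [ 0.2943 -0.2453 -2.3065]
moment [ 0.0032  0.0629 -0.0267]
grip_width 0.0619
grip_force 7.9996
130 ....####################......................www+++++...###wwwwww+###.###+ww.............................++++
133 ......#############...........................www+######.y.##+wwww++.+.########..........................oo..+
136 ........######........wwwwww...................www####...#..###++################.........................ooo.
139 .......o.....wwwwwwwwwwwwwwww.....................###yo.oy##..############...######......................oo.o.
142 .......www.wwwwwwwwwwwwwwwwwww.o................w+###o.+++####y#######..++oyoyy######+....................ooo.
145 ........wwwwwwwwwwwwwwwwwwwwwwwwo...............++++#.y.++++wwww.######...+.y..############+.............ooooo
148 .........wwwwwwwwwwwwwwwwwwwwwwww...............##++++###++++wwww.#######################+###..............ooo
151 ..........wwwwwwwwwwwwwwwwwwwwwwww.....o.......##########++++++ww##.###################++#####...
[... 5753 characters left out ...]
...wwwwwww
304 oooooooooooooooo...........................................wwwwwwwwwwwwwwwwwwwww.........................wwwww
307 oooooooooooooooo.......................................wwwwwwwwwwwwwwwwwwwwwwwwww............................w
310 oooooooooooooooo...................................wwwwwwwwwwwwwwwwwwwwwwwwwwwwwww............................
313 oooooooooooooooo................................wwwwwwwwwwwwwwwwwwwwwwwwwwwwwwwwwwww..........................
316 oooooooooooooooo............................wwwwwwwwwwwwwwwwwwwwwwwwwwwwwwwwwwwwwwwww.........................
319 oooooooooooooooo........................wwwwwwwwwwwwwwwwwwwwwwwwwwwwwwwwwwwwwwwwwwwwww........................
```

```bash
cat > gg.py <<'E'
from h import *
yaw=.041
def pt(v,l,y,h): a=v[2]; return [v[0]+l*np.cos(a)-h*np.sin(a), y, v[1]+l*np.sin(a)+h*np.cos(a)]
def legp(v,t,r,y,o=0): return pt(v,.13-r*np.cos(t)+o*np.sin(t)*-1,y,.025+r*np.sin(t)+o*np.cos(t))
def solve(tcp,obs,t=.55,yaw=yaw):
    P=lambda v,L:proj("side",place([tcp[0],tcp[1],yaw],L))
    def f(v):
        L=[legp(v,v[3],.122,0,0),pt(v,.135,0,.03),pt(v,0,-.031,.01)]
        return np.r_[(P(v,L)-obs).ravel(), 20*(v[3]-t)]
    r=least_squares(f,[-.05,.1,1.2,t]); v=r.x
    print("bottom x rel tcp %.3f z %.3f slope deg %.1f leg %.2f"%(v[0],v[1],np.degrees(v[2]),v[3]),r.fun.round(1))
    c=np.array([tcp[0],tcp[1]]); 
    # grip patch in frame coords
    d=np.array([0-v[0],tcp[2]-.194-v[1]]); a=v[2]; print("grip at l,h",(d@[np.cos(a),np.sin(a)]).round(4),(d@[-np.sin(a),np.cos(a)]).round(4))
    return v
if __name__=="__main__": solve([.5632,-.2269,.3986],np.array([[281,257],[330,203],[316,275]]))
E
python3 gg.py
```

```text
bottom x rel tcp -0.026 z 0.080 slope deg 67.1 leg 0.43 [-0.8 -0.3  0.1 -3.6  1.1  4.7 -2.4]
grip at l,h 0.1247 0.0246
```

servo_tool:
  motion:
    - [0.5, 1, -2, 0, 1]
    - [0.5, 2, -4, -1, 2]
    - [0.5, 3, -6, -2, 3]
    - [0.5, 4, -8, -3, 4]
    - [0.5, 4.8, -10.3, -4, 5]
    - [0.5, 4.8, -10.3, -5, 5]
    - [0.5, 4.8, -10.3, -5.8, 5]
    - [0.5, 4.8, -10.3, -6.2, 5]
    - [0.5, 4.8, -10.3, -6.2, 5]
  squeeze: 8

```text
time_s: 34.65
ee_pos: [0.6111, -0.3295, 0.3368]
eef_rot: [3.142, -0.0, 0.128]
force: [-0.4, -0.2, -1.6]
grip_width: 0.0619
grip_force: 8.0
```

```bash
python3 m.py; python3 asc.py g4 230 180 210 190
```

```text
time_s 34.65
ee_pos [ 0.6111 -0.3295  0.3368]
eef_rot [ 3.1416e+00 -1.0000e-04  1.2850e-01]
force [-0.4316 -0.2296 -1.6453]
moment [ 0.058  -0.0261 -0.023 ]
grip_width 0.0619
grip_force 7.9989
180 ............................oyyyyyyyoo.########..wwwwwwwww##########+wwwwww+++wwwwwwww######wwwww........
183 .............................oyyyyyyyooo...###o.wwwwwww.www+########+wwwwwww+wwwwwwwww######wwww.........
186 ...............................yyyyoooooo...o.wwwwwww.ooowwwwwwwww###+wwwwwwwwwwwwwww+#####+wwww.........
189 ........o......................ooooooooooooowwwwwww.ooooowwwwwwwww..###+wwwww+wwwwwww+#####wwwww.........
192 ...............................oo.oooooooo.wwwwwwwooooooowww+++w++#...###+wwwwwwwwwww######wwww..o.......
195 ..........o....................oooooooooowwwwwww.ooooooo.wwww+#######.y.###+wwwwwwwww######+www....o.....
198 ...............................oooooooo.wwwwwwwooooo..ooowwww.########+...###+wwwwwww.oo.########........
201 ...............................ooooooowwwwwww.oooo....oooooo..#####.oyy+#.y.###+wwww+##############......
204 .......................
[... 5432 characters left out ...]
wwwwwwwwwwwwwwwwwwwww...................
354 .................o..ooo...wwwwwwwwwwwwwwwwwwwwwwwwwwwwwwwwwwwwwwwwwwwwwwwwwwwwwwwwwwwww..................
357 .................oo.ooo....wwwwwwwwwwwwwwwwwwwwwwwwwwwwwwwwwwwwwwwwwwwwwwwwwwwwwwwwwwwww.................
360 .......o..........o..ooo....wwwwwwwwwwwwwwwwwwwwwwwwwwwwwwwwwwwwwwwwwwwwwwwwwwwwwwwwwwwwww...............
363 ................o.oo..oo.....wwwwwwwwwwwwwwwwwwwwwwwwwwwwwwwwwwwwwwwwwwwwwwwwwwwwwwwwwwww................
366 ........o........o.o..oo......wwwwwwwwwwwwwwwwwwwwwwwwwwwwwwwwwwwwwwwwwwwwwwwwwwwwwwwww..................
369 .............o...o..o...o......wwwwwwwwwwwwwwwwwwwwwwwwwwwwwwwwwwwwwwwwwwwwwwwwwwwww.....................
```

```bash
python3 - <<'E'
from gg import *
v=solve([.6111,-.3295,.3368],np.array([[336,325],[388,268],[379,341]]),yaw=.128)
print("slab edge far side check", proj("side",place(np.load("p.npy")[0],[[.085,.085,.01],[.085,-.085,.01]])))
E
```

```text
bottom x rel tcp -0.009 z 0.010 slope deg 72.7 leg 0.55 [-0.3  0.5 -0.3 -3.1  1.2  3.3 -0. ]
grip at l,h 0.1301 0.0306
slab edge far side check [[348.34451827 290.32593388]
 [410.60701924 358.82748635]]
```

servo_tool:
  motion:
    - [0.5, 0, 0, 0.5, 0]
    - [0.5, -1, 0, 0.5, 0]
    - [0.5, -2, 0, 0.5, 0]
    - [0.5, -2, 0, 0, 0]
    - [0.5, -2, 0, -0.3, 0]
    - [0.5, -2, 0, -0.5, 0]
    - [0.5, -2, 0, -0.5, 0]

```text
time_s: 35.58
ee_pos: [0.5916, -0.3299, 0.333]
eef_rot: [3.14, -0.003, 0.128]
force: [1.1, 0.4, 7.7]
grip_width: 0.0619
grip_force: 8.0
```

servo_tool:
  motion:
    - [0.5, -0.8, 0, 0.1, 0]
    - [0.5, -1.6, 0, 0.1, 0]
    - [0.5, -2.2, 0, 0.1, 0]
    - [0.5, -2.7, 0, 0.1, 0]
    - [0.5, -3.3, 0, 0, 0]
    - [0.5, -3.8, 0, -0.1, 0]
    - [0.5, -4.4, 0, -0.2, 0]
    - [0.5, -4.9, 0, -0.3, 0]
    - [0.5, -5.5, 0, -0.4, 0]
    - [0.5, -6.0, 0, -0.5, 0]
    - [0.5, -6.0, 0, -0.5, 0]

```text
time_s: 36.95
ee_pos: [0.5312, -0.3308, 0.3288]
eef_rot: [3.137, -0.003, 0.128]
force: [-0.7, -4.7, 9.6]
grip_width: 0.0609
grip_force: 8.1
```

```bash
python3 m.py; python3 asc.py g5 240 230 200 150
```

```text
time_s 36.95
ee_pos [ 0.5312 -0.3308  0.3288]
eef_rot [ 3.1371 -0.0033  0.1277]
force [-0.7292 -4.6703  9.599 ]
moment [-1.2187 -0.0549  0.0195]
grip_width 0.0609
grip_force 8.1113
230 ..........ooooooooooooowwoooooooooooooooo++++www..######.oooo.+ooyyy###########+wwwww.o..o..........
233 ...........ooooooooooooooooooooooooooooooww+++ww..o.######.ooo.#.y...############+wwww...o.o........
236 ............ooooooooooooooooooooooooooooowww++++.oooo.########################++###+www.....oo......
239 .............oooooooooooooooooooooooooooowwwww+++.ooo.##############################+w+.o....ooo....
242 ...............ooooooooooooooooooooooooooww+###+++##########################+++#####+++........ooo..
245 ...............ooooooooooooooooooooooooooww+#######################################+wwwwwwwwwwwwwww.
248 ................oooooooooooooooooooooooooww+###+##############++###+++++++######+wwwwwwwwwwwwwwwwwww
251 .................ooooooooooooooooooooooooww####+###########+++++++++++######+wwwwwwwwwwwwwwwwwwwwwww
254 ..................ooooyyoooooooooooooooo.ww+###.######.yo.###+++++######+ww
[... 3630 characters left out ...]
wwwwwwwwwwwwwwwwwwwwwwwwwwwwwwwwwwwwwwwwwwwwwwwwwwwwww................
362 .ooo..ooo.ooooo.oooo....wwwwwwwwwwwwwwwwwwwwwwwwwwwwwwwwwwwwwwwwwwwwwwwwwwwwwwwwwwwww...............
365 ..oo..ooo.oooooo.ooo.....wwwwwwwwwwwwwwwwwwwwwwwwwwwwwwwwwwwwwwwwwwwwwwwwwwwwwwwwww.................
368 ..ooo..ooo.ooooo.oooo.....wwwwwwwwwwwwwwwwwwwwwwwwwwwwwwwwwwwwwwwwwwwwwwwwwwwwww....................
371 ...oo..ooo..oo.oo.ooo.....wwwwwwwwwwwwwwwwwwwwwwwwwwwwwwwwwwwwwwwwwwwwwwwwwww.......................
374 o..ooo..ooo.ooooo..ooo.....wwwwwwwwwwwwwwwwwwwwwwwwwwwwwwwwwwwwwwwwwwwwwww..........................
377 ....oo..ooo..oo.oo.ooo.o....wwwwwwwwwwwwwwwwwwwwwwwwwwwwwwwwwwwwwwwwwww.............................
```

```bash
python3 - <<'E'
from gg import *
v=solve([.5312,-.3308,.3288],np.array([[308,342],[343,281],[360,350]]),yaw=.128)
s=np.load("p.npy")[0]; c,n=np.cos(s[2]),np.sin(s[2])
for nm,L in(("origin",pt(v,0,0,.01)),("leg end",legp(v,v[3],.125,0))):
    P=place([.5312,-.3308,.128],L)[0]; d=P[:2]-s[:2]; print(nm,P.round(3),"in slab",round(c*d[0]+n*d[1],3),round(-n*d[0]+c*d[1],3))
E
```

```text
bottom x rel tcp 0.038 z 0.008 slope deg 90.3 leg 0.55 [-0.1  1.9  0.2 -1.5  0.1 -0.1 -0. ]
grip at l,h 0.1272 0.0373
origin [ 0.559 -0.327  0.008] in slab 0.027 -0.002
leg end [ 0.479 -0.337  0.031] in slab -0.054 -0.002
```

servo_tool:
  motion:
    - [0.5, -0.4, 0, 0, 0]
    - [0.5, -0.8, 0, 0, 0]
    - [0.5, -1.2, 0, -0.1, 0]
    - [0.5, -1.6, 0, -0.2, 0]
    - [0.5, -2.0, 0, -0.3, 0]
    - [0.5, -2.0, 0, -0.3, 0]

```text
time_s: 37.75
ee_pos: [0.5112, -0.3304, 0.3251]
eef_rot: [3.139, -0.002, 0.128]
force: [-0.6, -1.8, 8.4]
grip_width: 0.0606
grip_force: 8.2
```

```bash
python3 m.py; python3 asc.py g6 280 240 120 120
```

```text
time_s 37.75
ee_pos [ 0.5112 -0.3304  0.3251]
eef_rot [ 3.1391e+00 -2.0000e-03  1.2790e-01]
force [-0.5578 -1.8043  8.425 ]
moment [-0.448   0.1131  0.045 ]
grip_width 0.0606
grip_force 8.2473
240 ooooooooooooooww++++wwoo.######...###+..##############++++ww
243 oooooooooooooo.www++++oooo.#######################+++###++++
246 oooooooooooooo.www+++++o..##############################+www
249 oooooooooooooo.ww################################++#####wwww
252 oooooooooooooo.ww############+##########++++++#########+wwww
255 ooyyoooooooooo.ww#############++++w++++++++++######++wwwwwww
258 ooooooooooooo.www##########..##+++++++++++#####++wwwwwwwwwww
261 .oooooo.......www####.####.o.++##++++######++wwwwwwwwwwwwwww
264 ..............www####..###yy++ww+#######+wwwwwwwwwwwwwwwwwww
267 ..............www####...##.oo+www+#++wwwwwwwwwwwwwwwww..wwww
270 ..............ww+####...###.wwwwwwwwwwwwwwwwwwwwwww......www
273 ..............ww+###+...####wwwwwwwwwwwwwwwwwwww..oo......ww
276 ..............ww+####....###wwwwww+wwwwwwwww.......oo.......
279 ...............w+####...yy##wwwwwwwwwwww...........o......
[... 992 characters left out ...]
www.ooooooowwwwwwwww.###........wwwwwwww..........
330 wwwwwwwwwwwwwooooooowwwwwwwwwww.###......owwwwwwwww.........
333 wwwwwwwwwwwwooooooo.wwwwwwwwwwww.##......o.wwwwwwwwww.......
336 wwwwwwwwwwwoooooooowwwwwwwwwwwwww.#......o.wwwwwwwwwww......
339 wwwwwwwwww.yoooooowwwwwwwwwwwwwwww##.......wwwwwwwwwwww.....
342 wwwwwwwwww.yyoooo.wwwwwwwwwwwwwwwww#......owwwwwwwwwwwwww...
345 wwwwwwwwwwwyyoooowwwwwwwwwwwwwwwwww.......o.wwwwwwwwwwwwww..
348 wwwwwwwwwww.yyyy.wwwwwwwwwwwwwwwwwww......o.wwwwwwwwwwwwwww.
351 wwwwwwwwwwwwyyyywwwwwwwwwwwwwwwwwwwww.....wwwwwwwwwwwwwwwwww
354 .wwwwwwwwwwwwwwwwwwwwwwwwwwwwwwwwwwwwwwwwwwwwwwwwwwwwwwwwwww
357 .owwwwwwwwwwwwwwwwwwwwwwwwwwwwwwwwwwwwwwwwwwwwwwwwwwwwwwwwww
```

```bash
python3 - <<'E'
from gg import *
v=solve([.5112,-.3304,.3251],np.array([[306,346],[332,283],[357,350]]),yaw=.128)
s=np.load("p.npy")[0]; c,n=np.cos(s[2]),np.sin(s[2])
for nm,L in(("origin",pt(v,0,0,.01)),("leg end",legp(v,v[3],.125,0))):
    P=place([.5112,-.3304,.128],L)[0]; d=P[:2]-s[:2]; print(nm,P.round(3),"in slab",round(c*d[0]+n*d[1],3),round(-n*d[0]+c*d[1],3))
E
```

```text
bottom x rel tcp 0.053 z 0.010 slope deg 95.8 leg 0.51 [-0.2  0.8  0.3 -0.1 -0.2 -0.7 -0.8]
grip at l,h 0.1263 0.041
origin [ 0.554 -0.325  0.009] in slab 0.022 0.001
leg end [ 0.477 -0.335  0.022] in slab -0.055 0.001
```

servo_tool:
  motion:
    - [0.5, -0.4, 0, -0.1, 0]
    - [0.5, -0.8, 0, -0.2, 0]
    - [0.5, -1.2, 0, -0.3, 0]
    - [0.5, -1.6, 0, -0.5, 0]
    - [0.5, -2.0, 0, -0.6, 0]
    - [0.5, -2.0, 0, -0.6, 0]

```text
time_s: 38.55
ee_pos: [0.4915, -0.3303, 0.3193]
eef_rot: [3.139, -0.003, 0.128]
force: [2.3, -1.5, 9.5]
grip_width: 0.0596
grip_force: 7.9
```

```bash
python3 m.py; python3 asc.py g7 280 255 120 105
```

```text
time_s 38.55
ee_pos [ 0.4915 -0.3303  0.3193]
eef_rot [ 3.1387e+00 -3.1000e-03  1.2810e-01]
force [ 2.2646 -1.5149  9.4711]
moment [-0.2211 -0.3589  0.0059]
grip_width 0.0596
grip_force 7.8538
255 ooyyoooo.ww##++##########################++######..owwwwwwww
258 oooooooo.ww##########+#++########++#############+..owwwwwwww
261 ooooooo.www###########+++++++++++#+##+++######+ww.o..wwwwwww
264 ........www############+++++++++w++++#####+wwwwww.oo..wwwwww
267 ........www########.o.##++++++++######+wwwwwwww.oo......wwww
270 ........www#######.y.+w+###+######+wwwwwwww++wwoooo......www
273 ........ww+####..##yy.www#####+wwwwwwwwwwwwwwww...oo......ww
276 ........ww+####...#.#wwwwwwwwwwwwwwwwwwwwwwwwwo....oo...o..o
279 ........ww+###+.....#wwwwwwwwwwwwwwwwwwwww..o......oo.......
282 .........w+####.....y.wwwww+wwwwwwwwww..............ooo.....
285 .........w+####.....y.wwwwwwwwwwwww.........................
288 ..........+........oo.wwwwwwwwwoo...........................
291 ....................o.wwwwwww...y...........................
294 .....................wwwwwwww...o.w.......................
[... 667 characters left out ...]
wwwoooooowwwwwwwwwwww#........wwwwwwwwww..........
330 wwwwwwwwwwwwooooooowwwwwwwwwwwww#......y.wwwwwwwwww.........
333 wwwwwwwwwwwwoooooowwwwwwwwwwwwwww.......ywwwwwwwwwwww.......
336 wwwwwwwwwww.oooooowwwwwwwwwwwwwww.......o.wwwwwwwwwwww......
339 wwwwwwwwww.oooooo.wwwwwwwwwwwwwwww.......ywwwwwwwwwwwww.....
342 wwwwwwwwwwyoooooowwwwwwwwwwwwwwwwww......o.wwwwwwwwwwwwww...
345 wwwwwwwwwwyyoooo.wwwwwwwwwwwwwwwwww.......ywwwwwwwwwwwwwww..
348 wwwwwwwwww.yyooowwwwwwwwwwwwwwwwwwww......o.wwwwwwwwwwwwwww.
351 wwwwwwwwwww.yyyywwwwwwwwwwwwwwwwwwwww....wwwwwwwwwwwwwwwwwww
354 owwwwwwwwww.yyy.wwwwwwwwwwwwwwwwwwwwwwwwwwwwwwwwwwwwwwwwwwww
357 .owwwwwwwwwwwwwwwwwwwwwwwwwwwwwwwwwwwwwwwwwwwwwwwwwwwwwwwwww
```

```bash
python3 - <<'E'
from gg import *
for hx,hy in((322,286),(321,284)):
    v=solve([.4915,-.3303,.3193],np.array([[306,349],[hx,hy],[357,350]]),yaw=.128)
    for nm,L in(("origin",pt(v,0,0,.01)),("leg end",legp(v,v[3],.125,0)),("edge top",pt(v,.18,-.031,0))):
        P=place([.4915,-.3303,.128],L)[0]; print(nm,P.round(3))
E
```

```text
bottom x rel tcp 0.073 z 0.010 slope deg 102.1 leg 0.49 [-0.3  0.2  1.1  1.3 -1.  -1.9 -1.2]
grip at l,h 0.1276 0.0473
origin [ 0.554 -0.322  0.008]
leg end [ 0.479 -0.332  0.012]
edge top [ 0.53  -0.357  0.186]
bottom x rel tcp 0.072 z 0.013 slope deg 102.1 leg 0.48 [-0.5 -0.5  1.5  2.5 -1.5 -2.5 -1.3]
grip at l,h 0.1252 0.0468
origin [ 0.553 -0.322  0.011]
leg end [ 0.478 -0.332  0.014]
edge top [ 0.529 -0.357  0.189]
```

servo_tool:
  motion:
    - [0.5, 0, 0, 0, 0]
    - [0.5, 0, 0, 0, 0]
  squeeze: 3

```text
time_s: 38.85
ee_pos: [0.4912, -0.33, 0.3174]
eef_rot: [-3.141, 0.0, 0.128]
force: [0.5, -0.2, 0.6]
grip_width: 0.0474
grip_force: 0.2
```

servo_tool:
  motion:
    - [0.25, 0, 0, 0, 0]
    - [0.15, 0, 0, 0, 0]
    - [0.1, 0, 0, 0, 0]
    - [0.1, 0, 0, 0, 0]

```text
time_s: 39.35
ee_pos: [0.4911, -0.33, 0.3176]
eef_rot: [-3.142, 0.0, 0.128]
force: [0.3, -1.0, 0.1]
grip_width: 0.0827
grip_force: 0.0
```

```bash
python3 m.py; python3 asc.py g8 280 255 120 105
```

```text
time_s 39.35
ee_pos [ 0.4911 -0.33    0.3176]
eef_rot [-3.1415  0.      0.1281]
force [ 0.2841 -0.9525  0.1222]
moment [-0.0272  0.024  -0.0057]
grip_width 0.0827
grip_force 0.0
255 ooyyoo.w+###++++.....###########################+..owwwwwwww
258 ooooooww+####.++++...####################++#####.o.owwwwwwww
261 ooooooww+####...+####++++++##+#####+++++#######+woo..wwwwwww
264 ......ww+###.o..######++++w+++++w++++######+wwwww.....wwwwww
267 ......ww+###+o..#######++++++++++######+wwwwwwwooo......wwww
270 ......ww+###+...######+##++++######+wwwwwwwwww..ooo......www
273 ......ww+####...#####.ww+######+wwwwwwwwwwwwww....oo......ww
276 ......ww+####....####owww++++wwwwwwwwwwwwwwwwwo....oo.......
279 .......w+###+......##ywwwwwwwwwwwwwwwwwwwww.o......oo.......
282 .......w+###........#+wwwwwwwwwwwwwwwww..............o......
285 ...................ooywwww+wwwwwwww.........................
288 ....................oowwwwwwwww.............................
291 ....................oo.wwwwwwww.o...........................
294 .....................oowwwwwwww.o.w.........................
297 ........
[... 652 characters left out ...]
wwooooooowwwwwwwwwwww#......owwwwwwwwwww..........
330 wwwwwwwwwwwwoooooowwwwwwwwwwwwww......o.wwwwwwwwwww.........
333 wwwwwwwwwwwooooooowwwwwwwwwwwwww.......y.wwwwwwwwwwww.......
336 wwwwwwwwwwwoooooowwwwwwwwwwwwwwww......o.wwwwwwwwwwwww......
339 wwwwwwwwwwoooooo.wwwwwwwwwwwwwwww.......y.wwwwwwwwwwwww.....
342 wwwwwwwww.yooooowwwwwwwwwwwwwwwwww......oywwwwwwwwwwwwwww...
345 wwwwwwwwwwyooooowwwwwwwwwwwwwwwwwww......y.wwwwwwwwwwwwwww..
348 wwwwwwwwww.yooo.wwwwwwwwwwwwwwwwwww.......ywwwwwwwwwwwwwwww.
351 wwwwwwwwwwwyyyy.wwwwwwwwwwwwwwwwwwww......wwwwwwwwwwwwwwwwww
354 owwwwwwwwww....wwwwwwwwwwwwwwwwwwwwww.wwwwwwwwwwwwwwwwwwwwww
357 .owwwwwwwwwwwwwwwwwwwwwwwwwwwwwwwwwwwwwwwwwwwwwwwwwwwwwwwwww
```

servo_tool:
  motion:
    - [0, 0, 0, 0, 0]
    - [0, 0, 0, 0, 0]
    - [0, 0, 0, 2, 0]
    - [0, 0, 0, 5, 0]
    - [0, 0, 0, 10, 0]
    - [0, 0, 0, 15, 0]
    - [0, -3, 0, 17, 0]
    - [0, -8, 0, 17, 0]
    - [0, -12, 0, 17, 0]
    - [0, -12, 0, 17, 0]

```text
time_s: 40.65
ee_pos: [0.3694, -0.33, 0.4884]
eef_rot: [3.14, -0.001, 0.126]
force: [0.4, 0.2, -0.2]
grip_width: 0.0938
grip_force: 0.0
```

```bash
python3 m.py; python3 asc.py g9 270 200 130 165; python3 - <<'E'
from y import *
shot("g9t",{"top":(340,180,120,110)}); print(blobs("pics/g9t_top.png",350,180,110,100)); print(blobs("pics/g9t_top.png",235,145,60,100))
E
```

```text
time_s 40.65
ee_pos [ 0.3694 -0.33    0.4884]
eef_rot [ 3.1405e+00 -7.0000e-04  1.2620e-01]
force [ 0.3979  0.1516 -0.2253]
moment [-0.0132 -0.0565 -0.0274]
grip_width 0.0938
grip_force 0.0
200 ..........oooooooo.wwwwwwwooooo...ooooooo..oo.oooooooooooooo.....
203 ..........oooooo.wwwwwww.oooooo...ooooooo....oo.oooooooo.ooooo...
206 ..ooooooooooooowwwwwwwwoooooo.o..oooooooo.....oo.oooooooooooooo..
209 ooooooooooooo.wwwwwwwoooooooo....ooooooo..o.........oooooooooooo.
212 oooooooooooowwwwwww.ooooooooo....ooooooo.............oooooooooooo
215 oooooooooo.wwwwwwwooooooooooo....oooooooo.............ooooooooooo
218 oooooooo.wwwwwww.oooooooooooo....ooooooooo..............ooo.ooooo
221 ooooooo.wwwwwwwoooooooooooooo....ooooooooooo...o....oo...oooooooo
224 oooooowwwwwww.oooooooooooooooo...oooooooooooo.........o...ooooooo
227 oooooo.wwww.ooooooooooooooooooo..ooooooooooooo....o....oo...oo...
230 oooooooowwooooooooooooooooooooooooooooooooooooo..........o..wwwww
233 ooooooooooooooooooooooooooooooooooooooooooooooyoo...........wwwww
236 oooooooooooooooooooooooooooooooooooooooooooooooooo.........+wwwww

[... 2367 characters left out ...]
wwwwwww.....
341 ..wwwwwwwwwwww.yo.ooo.wwwwwwwwwwwwwwwww......o.wwwwwwwwwwwwww....
344 ooowwwwwwwwwww.yooooowwwwwwwwwwwwwwwwww.......ywwwwwwwwwwwwwww...
347 oooowwwwwwwwwwwyyooo.wwwwwwwwwwwwwwwwwww......o.wwwwwwwwwwwwwwww.
350 ooo..wwwwwwwwww.yyyy.wwwwwwwwwwwwwwwwwwww.......wwwwwwwwwwwwwwwww
353 oooo..wwwwwwwwwwoyyywwwwwwwwwwwwwwwwwwwww...wwwwwwwwwwwwwwwwwwwww
356 ooooo..wwwwwwwwwwwwwwwwwwwwwwwwwwwwwwwwwwwwwwwwwwwwwwwwwwwwwwwwww
359 oooooo..wwwwwwwwwwwwwwwwwwwwwwwwwwwwwwwwwwwwwwwwwwwwwwwwwwwwwwwww
362 oooooo...wwwwwwwwwwwwwwwwwwwwwwwwwwwwwwwwwwwwwwwwwwwwwwwwwwwwwwww
[]
[([247.7, 162.0], [3, 3, 7]), ([254.7, 210.8], [22, 22, 245]), ([279.0, 202.6], [24, 10, 144]), ([249.0, 233.5], [3, 4, 8])]
```

```bash
python3 - <<'E'
from gg import *
tcp=[.49,-.33,0]; P=lambda L:proj("side",place([tcp[0],tcp[1]+w_[0],.128],L))
O=np.array([[305,349],[326,289],[357,351],[324,247],[363,350]])
def f(v):
    L=[legp(v,v[3],.122,v[4]),pt(v,.135,v[4],.03),pt(v,0,v[4]-.031,.01),pt(v,.18,v[4]-.031,0),pt(v,0,v[4]-.031,0)]
    return (proj("side",place([.49,-.33,.128],L))-O).ravel()
r=least_squares(f,[.07,.01,1.8,.5,0]);v=r.x;print(v.round(3),"lean",np.degrees(v[2]-np.pi/2).round(1),r.fun.round(1))
s=np.load("p.npy")[0]; c,n=np.cos(s[2]),np.sin(s[2])
for nm,L in(("origin",pt(v,0,v[4],.01)),("leg end",legp(v,v[3],.125,v[4]))):
    Q=place([.49,-.33,.128],L)[0]; d=Q[:2]-s[:2]; print(nm,Q.round(3),"in slab",round(c*d[0]+n*d[1],3),round(-n*d[0]+c*d[1],3))
E
```

```text
[ 0.019  0.115  1.865  0.369 -0.07 ] lean 16.9 [  0.8   2.2 -16.5  -8.6   0.6  -1.2  13.3  10.7   0.7  -4.4]
origin [ 0.508 -0.398  0.112] in slab -0.033 -0.066
leg end [ 0.447 -0.406  0.107] in slab -0.094 -0.066
```

```bash
python3 - <<'E'
from gg import *
W=[.49,-.33,.128]
v=solve([.49,-.33,.3176],np.array([[305,349],[325,289],[357,351]]),yaw=.128)
print(proj("side",place(W,[pt(v,.18,-.031,0),pt(v,.18,-.031,.02),pt(v,.18,.031,.02),pt(v,0,-.031,0),pt(v,0,-.031,.02)])).round(0).tolist())
s=np.load("p.npy")[0]; c,n=np.cos(s[2]),np.sin(s[2])
for nm,L in(("origin",pt(v,0,0,.01)),("leg end",legp(v,v[3],.125,0))):
    Q=place(W,L)[0]; d=Q[:2]-s[:2]; print(nm,Q.round(3),"in slab",round(c*d[0]+n*d[1],3),round(-n*d[0]+c*d[1],3))
E
```

```text
bottom x rel tcp 0.076 z 0.004 slope deg 100.9 leg 0.51 [ 0.1  1.6  0.4 -0.4 -0.5 -1.1 -0.7]
grip at l,h 0.1315 0.0525
[[352.0, 271.0], [340.0, 278.0], [316.0, 252.0], [362.0, 347.0], [351.0, 353.0]]
origin [ 0.556 -0.321  0.002] in slab 0.024 0.004
leg end [ 0.478 -0.332  0.009] in slab -0.055 0.004
```

```bash
python3 - <<'E'
from gg import *
W=[.49,-.33,.128]
O=np.array([[305,349],[325,289],[357,351],[341,281],[324,248],[363,349]])
def f(v):
    L=[legp(v,v[3],.122,v[4]),pt(v,.135,v[4],.03),pt(v,0,v[4]-.031,.01),pt(v,.18,v[4]-.031,0),pt(v,.18,v[4]+.031,0),pt(v,0,v[4]-.031,0)]
    return np.r_[(proj("side",place(W,L))-O).ravel(),300*v[4]]
r=least_squares(f,[.07,.01,1.8,.5,0]);v=r.x;print(v.round(3),"lean",np.degrees(v[2]-np.pi/2).round(1),r.fun.round(1))
s=np.load("p.npy")[0]; c,n=np.cos(s[2]),np.sin(s[2])
for nm,L in(("origin",pt(v,0,v[4],.01)),("leg end",legp(v,v[3],.125,v[4]))):
    Q=place(W,L)[0]; d=Q[:2]-s[:2]; print(nm,Q.round(3),"in slab",round(c*d[0]+n*d[1],3),round(-n*d[0]+c*d[1],3))
E
```

```text
[ 8.000e-02 -1.000e-03  1.821e+00  5.110e-01  3.000e-03] lean 14.3 [ 0.9  3.7 -3.2  3.4  0.  -1.   4.8 -5.6 -1.7  2.4 -1.  -2.3  0.9]
origin [ 0.559 -0.318 -0.003] in slab 0.028 0.007
leg end [ 0.481 -0.328 -0.002] in slab -0.051 0.007
```

```bash
python3 - <<'E'
from asc import *
from gg import *
asc("pics/g9t_top.png",360,190,90,90,1,2)
W=[.49,-.33,.128]
for t in(.45,.5,.55):
    a=np.pi/2+.29; v=[.559+.0096-.49,.0105,a]
    L=[pt(v,0,-.031,0),pt(v,0,.031,0),pt(v,.18,-.031,.02),pt(v,.18,.031,.02),pt(v,.135,0,.03),legp(v,t,.125,-.012,.005),legp(v,t,.125,.012,.005)]
    print(t,proj("top",place(W,L)).round(1).tolist())
E
```

```text
190 ..........................................................................................
192 ..........................................................................................
194 ..........................................................................................
196 .......................................................................ww.................
198 ....................................................wwwwwwwwwwwwwwwwwwwww.................
200 .................................wwwwwwwwwwwwwwwwwwwwwwwwwwwwwwwwwwwwwwww.................
202 ...............wwwwwwwwwwwwwwwwwwwwwwwwwwwwwwwwwwwwwwwwwwwwwwwwwwwwwwwwwww................
204 .......wwwwwwwwwwwwwwwwwwwwwwwwwwwwwwwwwwwwwwwwwwwwwwwwwwwwwwwwwwwwwwwwwww................
206 .......wwwwwwwwwwwwwwwwwwwwwwwwwwwwwwwwwwwwwwwwwwwwwwwwwwwwwwwwwwwwwwwwwww................
208 .......wwwwwwwwwwwwwwwwwwwwwwwwwwwwwwwwwwwwwwwwwwwwwwwwwwwwwwwwwwwwwwwwwww................
210 ........wwwwwwwwwwwwwwwwwwwwwwwwwwwwwwwwwwwwwwwwwwwwwwwwwwwwwwwwwwwwwwwwww................
212 ........wwwwwwwwwwwwwwwwwwwwwwwwwwwwwwwwwwwwwwwwwww
[... 2827 characters left out ...]
..............................................................
274 ..........................................................................................
276 ..........................................................................................
278 ..........................................................................................
0.45 [[412.7, 216.4], [388.6, 219.2], [442.2, 243.1], [414.0, 246.4], [420.6, 243.6], [408.7, 250.7], [399.4, 251.8]]
0.5 [[412.7, 216.4], [388.6, 219.2], [442.2, 243.1], [414.0, 246.4], [420.6, 243.6], [409.2, 253.0], [399.8, 254.1]]
0.55 [[412.7, 216.4], [388.6, 219.2], [442.2, 243.1], [414.0, 246.4], [420.6, 243.6], [409.6, 255.4], [400.3, 256.5]]
```

```bash
python3 - <<'E'
from gg import *
def f(v):
    W=[.55,v[4],v[5]]
    s=proj("side",place(W,[legp(v,v[3],.122,0),pt(v,.135,0,.03),pt(v,.18,-.031,0),pt(v,.18,.031,0),pt(v,0,-.031,0)]))-[[305,349],[325,289],[341,281],[324,248],[363,350]]
    t=proj("top",place(W,[pt(v,0,.031,0),pt(v,0,-.031,0),legp(v,v[3],.125,0,.003)]))-[[394,217],[419,218],[403.5,255.5]]
    return np.r_[s.ravel(),t.ravel(),(v[1]-.01)*1000]
r=least_squares(f,[.02,.01,1.85,.5,-.33,0.],loss="soft_l1");v=r.x;print(v.round(3),"lean",np.degrees(v[2]-np.pi/2).round(1),f(v).round(1))
s=np.load("p.npy")[0]; c,n=np.cos(s[2]),np.sin(s[2])
for nm,L in(("origin",pt(v,0,0,.01)),("leg end",legp(v,v[3],.125,0))):
    Q=place([.55,v[4],v[5]],L)[0]; d=Q[:2]-s[:2]; print(nm,Q.round(3),"in slab",round(c*d[0]+n*d[1],3),round(-n*d[0]+c*d[1],3))
E
```

```text
[ 0.018  0.011  1.849  0.524 -0.332 -0.056] lean 15.9 [-0.6  0.3 -4.4  1.4  0.3 -5.4  0.6  0.2  1.   0.9 -0.4 -0.1 -1.1  0.6
 -0.1 -1.2  0.6]
origin [ 0.559 -0.332  0.008] in slab 0.026 -0.007
leg end [ 0.478 -0.328  0.007] in slab -0.053 0.007
```

```bash
python3 -c "
from station import ctrl
print(ctrl.hand_in())"
```

```text
the job is handed in; nothing more can be done
None
```

I handed the job in at about 41 s; no verdict came back. By my camera measurements the knob is at its stop, the leg is unfolded to about 0.52 rad, and the frame stands on the slab on its own leg, leaning back about 16°, with the arm clear. The frame slid about 85 mm down the rest, over the bottom stop, while I opened the leg, and I picked it up from there.

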